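# Fit the close-up lens in its tilted holder and screw the ring snug

### The job

Fit the loose lens into the tilted orange lens holder: lower it gently, domed side up, flat into the round black cell and let go, then swing the hinged cover fully shut over it. Then screw the retaining ring in the cover clockwise down to its stop, so that the lens is held snug. Do not drop the lens, and leave the other things on the table where they are.

Things in the scene. Friction and masses are not known exactly. Their poses are not given: they have to be found in the camera images.
- lens: clear glass lens with a black edge, 60 mm diameter, edge 12 mm thick (slight dome on top, 15 mm thick in all), about 85 g, loose, lying dome up on the lens stand; origin at its centre, half-way up the edge (6 mm above its flat underside); z points out of the domed side
- lens_stand: fixed white round stand 20 mm tall; the upper part, from 7 mm up, is 38 mm across, foot 64 mm across, so the lens edge overhangs all round; origin at the centre of its foot on the table
- viewer: the orange lens holder, fixed to the table; origin on the table under the cell seat. Its block under the cell floor is only 46 mm wide (along the seat's y) down to its foot plate, 110 mm wide and 14 mm thick, so that fingers holding the lens along y pass on both sides of the cell
- cell_seat (a point): centre of the flat floor of the round black cell, 100 mm above the table. z points straight out of the cell, tilted 30 degrees from vertical to the robot's side; x up the slope to the hinge; y along the hinge. Bore 63 mm, wall 9 mm tall in two 100-degree arcs at +x and -x (outer radius 38 mm), open on the +y and -y sides. A seated lens has its centre 6 mm above the floor
- lid_hinge (a point): middle of the cover's hinge axis, 52 mm along x and 18 mm along z from the cell seat; the axis is the seat's y
- lid (a joint): hinge angle of the orange cover, a frame 8 mm thick and 80 mm wide: 0 = shut (its outer face 22 mm above the cell floor), grows as it opens up to 2.45 rad. Friction holds it where it is left; pushing it at the tab takes about 7 N. At angle a the tab lies from the hinge along -cos(a) seat x + sin(a) seat z
- lid_tab (a point): middle of the white push tab at the free end of the cover, on its outer face, 112 mm from the hinge axis; the tab is 30 mm long, 36 mm wide and 8 mm thick and ends 124 mm from the axis. Its z points out of the outer face, its y along the hinge
- ring_grip (a point): centre of the grip of the aluminium retaining ring in the cover, half-way up the grip, which is 58 mm in diameter and 22 mm tall, with a red index mark; z is the ring's axis, pointing out of the cover's outer face. Backed off, this point lies 38 mm above the cell floor with the cover shut, and 33 mm when screwed fully down, so the grip's lower end is then just above the cover's outer face
- ring (a joint): turn of the retaining ring: 0 = fully backed off, grows when turned clockwise as seen from outside (about minus z of ring_grip), stop at 2.6 rad, sinking 1.92 mm per rad; it turns with little friction (under 0.1 N m) and meets the lens at about the last 0.25 rad
- ring_carrier: the brass threaded skirt of the retaining ring, 52 mm across; origin at the centre of its lower face, which presses on the lens rim
- scraper: a flat spatula-like print scraper lying on the table; bystander, origin at its underside
- screwdriver: a screwdriver lying on the table; bystander, origin at its underside
- glue_bottle: a small upright bottle, 44 mm across, 110 mm tall; bystander, origin at its underside
- mug: a blue mug, 80 mm across, 90 mm tall; bystander, origin at its underside
- printed_gear: a green printed gear lying flat, 76 mm across, its hub 30 mm tall; bystander, origin at its underside
- spare_ring: a plain white plastic ring lying flat, 72 mm across, 12 mm tall; not part of the job; bystander, origin at its underside
- parts_tray: an open grey tray, 120 x 160 x 40 mm; bystander, origin at its underside
Mind the look-alikes: they are no part of the job. What is shaped like the lens but brown or red is not meant.

How it is judged (in metres and radians):
On the way, in this order (a step that is already met when the one before it is completed fails the run):
1. the lens lies flat on the floor of the cell, let go (x of lens in the frame of cell_seat between -0.003 and 0.003 m and y of lens in the frame of cell_seat between -0.003 and 0.003 m and z of lens in the frame of cell_seat between 0.004 and 0.0075 m and angle between the z axis of lens and the z axis of cell_seat, either way round below 0.07 rad and contact force between lens and the fingers below 0.1 N), for 0.2 s.
2. the cover is shut over the seated lens (x of lens in the frame of cell_seat between -0.003 and 0.003 m and y of lens in the frame of cell_seat between -0.003 and 0.003 m and z of lens in the frame of cell_seat between 0.004 and 0.0075 m and angle between the z axis of lens and the z axis of cell_seat, either way round below 0.07 rad and value of joint lid below 0.05 rad), for 0.2 s.
3. the retaining ring is screwed down to its stop on the lens (all of step 2 and value of joint ring above 2.48 rad and contact force between lens and ring_carrier above 1 N), for 0.2 s.
At the end, for the whole second after the job is handed in: The lens is at rest in the cell: centre within 3 mm of the cell axis along x and y, 4 to 7.5 mm above the floor, within 4 degrees of flat; the cover is within 0.05 rad of shut; the ring is turned beyond 2.48 rad and presses on the lens with more than 1 N (all of step 3 and linear speed of lens below 0.02 m/s); the robot touches nothing.
It fails at once if the lens was dropped (falling free at more than 0.7 m/s) (linear speed of lens above 0.7 m/s and contact force between lens and the fingers below 0.1 N).
It fails at once if another thing on the table was shifted by more than 40 mm (distance of any of scraper, screwdriver, glue_bottle, mug, printed_gear, spare_ring, parts_tray from where it was at the start of the episode above 0.04 m).
It also fails if it takes over 72 s, if anything falls off the work surface, if the arm or the gripper's body presses on something with over 40 N, if the wrist force passes 120 N, or if a joint passes its speed limit or range.

### The arm

A 6-joint arm with a two-finger parallel gripper is mounted at the origin on the work surface. World frame = base frame: x ahead of the robot, y to its left, z up, the work surface at z = 0. Lengths are in mm, angles in degrees, forces in N, time in s.
With the tool pointing down it reaches from about 325 to 775 mm from the base axis. Payload 5.5 kg.
Tool frame: the origin (TCP) lies at the very end of the fingers, on their centre line; the grasp point (between the pads) lies 19 mm behind it; x points along the fingers, y is the direction in which the jaws open and shut, and the axes are right-handed (so a half turn about x gives the same grasp; the last joint's range is limited). The gripper opens to 85 mm and grips with 20 to 120 N. Pads are 22 mm wide; open, the fingers measure 114 mm over their backs; the gripper's body (76 mm by 85 mm) begins 54 mm behind the grasp point. The pads swing forward as they close: fully open they stand 13 mm farther back than shut.
Start: joints at [62.699, 5.22, 70.514, -0, 104.267, -3.249], TCP at [244.553, 547.914, 202.175] pointing down, gripper open.
Joint ranges: [-164.24, 164.24], [-49.07, 125.15], [9.68, 141.18], [-86.29, 266.29], [3.28, 154.24], [-151.56, 151.56]. Speed limits (degrees/s): [147.25, 147.25, 172.46, 180, 180, 180].

### API

Orientations are given as [roll, pitch, yaw] about the fixed x, y, z axes, in that order (R = Rz(yaw) Ry(pitch) Rx(roll)).
In Python, from station import arm gives the robot as it stands.
- The arm moves only by the shell command python3 -m creep 'ROWS' [FORCE]. ROWS is text: rows parted by semicolons, each of 5 numbers parted by spaces: the shift along the tool's x, y, z in cm, then the turn about the tool's x in degrees, then the finger opening in cm, from 0 to 8.54. In form: x y z roll grip; .... A call has exactly 5 rows; each row shifts and turns the commanded pose from where the row before left it, along the tool's axes as they then stand; what a row does not reach is not made up. A row lasts 1/12 s, in which the tool goes at most 41.7 mm and 7.16 degrees, less where a joint would pass 70% of its speed; a pose out of reach is approached as far as the arm can. A call is refused whole if a number of a shift passes 4.17 or a number of a turn 7.16, either way. A call with a gripper value outside its range is refused whole. The fingers move at their own pace and stop on an object; FORCE is the grip in N (left out, the last holds). Time passes only in rows, so rows that do not move let the fingers close, or fill a call up. It gives the time, the measured TCP pose, the force and the opening at its end, in the units of the state.
- arm.sense(): the state, without advancing time (a new reading comes with each control period).
- arm.snapshot(name): name is "scene" or "top"; returns the picture (400x640x3 uint8, red, green, blue); there is no depth.
- arm.calibration(name): a dict with "fovy" (degrees; the focal length in pixels is half the picture's height over the tangent of half this angle, whatever the lens; pixels are square), "cx", "cy" (the principal point, pixels), "k1" (the pictures are not rectified: a ray, as slopes to the right and down, at radius r is drawn at 1 + k1 r^2 times it, then the intrinsics apply), "rvec" (rotation vector, rad) and "tvec" (3), from world to camera coordinates, as OpenCV has them. Camera axes: x right, y down, z forward; pixel columns grow to the right and rows downward; lengths in mm; the calibration is good to about 2 mm. A picture is of the moment at which its call begins. calibration takes no time and is no camera call.
- arm.job_done(): hands the job in, once; it reports no verdict.
The state is a dict: "t": time; "qpos": joint angles; "qvel": joint speeds; "tau": joint torques, N m; "ee_pos": TCP position; "tcp_rot": TCP orientation; "ft_force": force on the tool from outside, world axes, zero at the start; "torque": the same for the moment, N m; "width": finger opening in mm.
Only numpy, scipy, OpenCV 4.12 (cv2) and the standard library are available. Lean on these libraries where they do the work, as an engineer would, in place of code of your own. Each camera call takes 0.05 s, during which the arm holds its last target.

## Working session

There is one attempt and no reset: what is moved stays moved. The work goes in short steps, Python scripts to look and compute and a shell command to move; the robot and the scene stay as the last step left them, time stands still between calls to the robot, and variables do not carry over. Pictures are saved under pics/ and viewed, and the job is handed in when it is done.

```bash
ls; mkdir -p pics
python3 - <<'E'
from station import arm
import cv2
for n in ["scene","top"]:
    print(n,arm.calibration(n))
    cv2.imwrite(f"pics/{n}0.png",arm.snapshot(n)[:,:,::-1])
print(arm.sense())
E
```

```text
pics
scene {'fovy': 49.9855502022205, 'cx': 314.0643965194582, 'cy': 203.46059570321142, 'k1': 0.025765556422039062, 'rvec': array([ 1.75201788,  1.81613874, -0.69354251]), 'tvec': array([  27.22199642, -312.55042342, 1845.06819917])}
top {'fovy': 43.61203817659273, 'cx': 316.81684812201166, 'cy': 194.32104940535683, 'k1': -0.0542708795273302, 'rvec': array([ 2.18147081, -2.17467411,  0.10125236]), 'tvec': array([ -17.65948584,  570.11616807, 1433.05968854])}
{'t': 0.1, 'qpos': array([ 6.26993158e+01,  5.25918104e+00,  7.05755312e+01, -9.61735001e-04,
        1.04266794e+02, -3.24927433e+00]), 'qvel': array([ 0.02806064,  0.00199025, -0.01666418,  0.00885889, -0.10970974,
       -0.03172405]), 'tau': array([ 1.45946549e-03, -4.60219109e+01, -4.19217288e+01, -1.20486516e-04,
        1.07120967e-02, -4.89203114e-05]), 'ee_pos': array([244.40583128, 547.62959175, 201.15451505]), 'tcp_rot': array([ -92.72293965,   89.89848921, -116.77458566]), 'ft_force': array([0.24258819, 0.43069201, 0.27134448]), 'torque': array([0.02450304, 0.06900951, 0.01526893]), 'width': 85.46445655760049}
```

View pics/scene0.png

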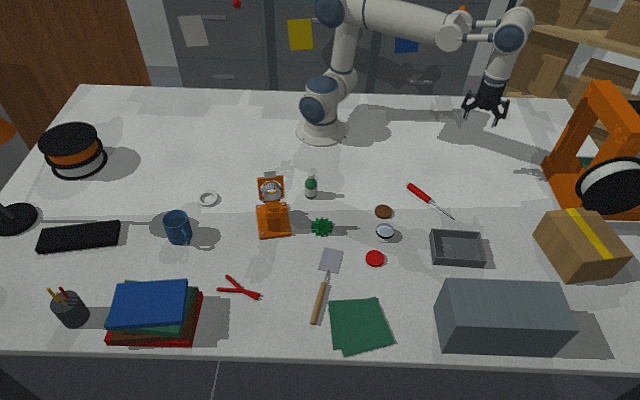

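View pics/top0.png

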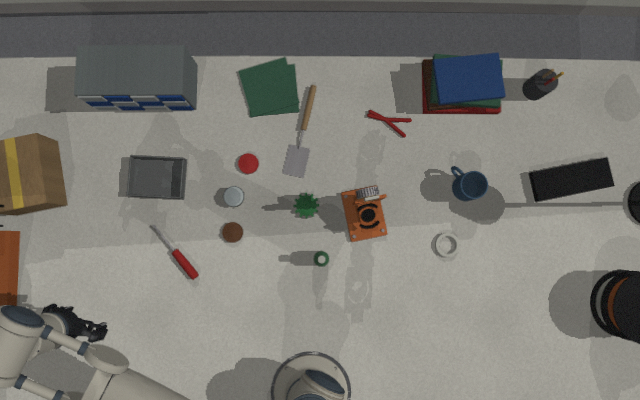

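Run:
```python
import cv2,numpy as np
s=cv2.imread("pics/scene0.png");t=cv2.imread("pics/top0.png")
z=lambda i,x,y,w,h,k:cv2.resize(i[y:y+h,x:x+w],None,fx=k,fy=k,interpolation=cv2.INTER_CUBIC)
cv2.imwrite("pics/z1.png",z(s,230,160,80,60+20,7))
cv2.imwrite("pics/z2.png",z(t,320,170,80,80,7))
cv2.imwrite("pics/z3.png",np.hstack([z(s,350,200,56,56,7),z(t,205,170,56,56,7)]))
```

```text
(no output)
```

View pics/z1.png

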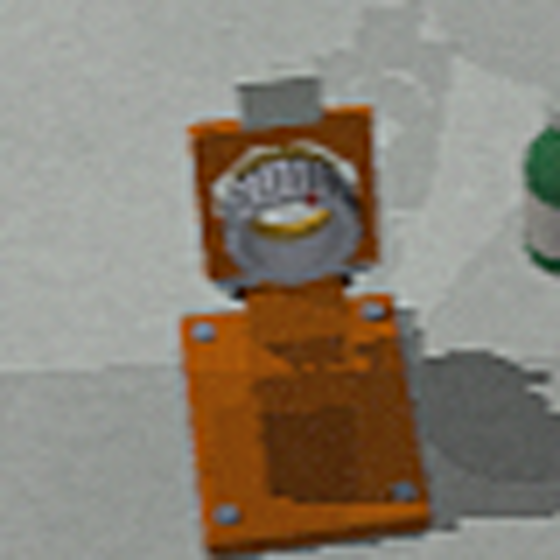

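View pics/z2.png

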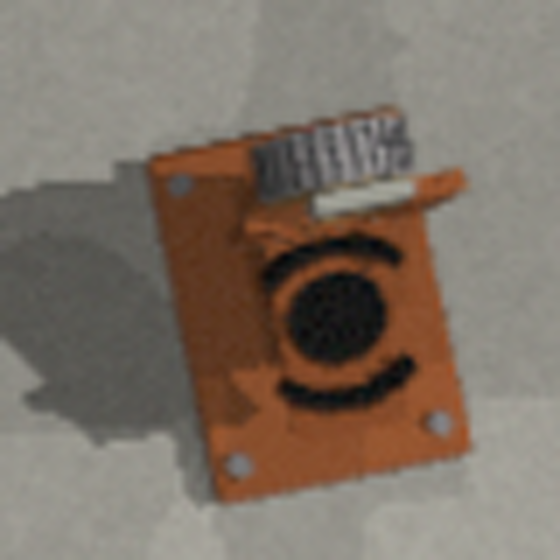

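View pics/z3.png

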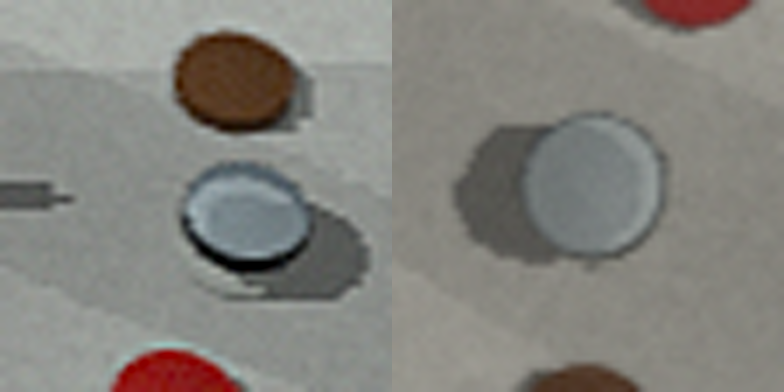

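```bash
cat > h.py <<'E'
import numpy as np,cv2
from scipy.spatial.transform import Rotation as Ro
from station import arm
C={n:arm.calibration(n) for n in("scene","top")}
def cam(n):
    c=C[n];R=cv2.Rodrigues(c["rvec"])[0];return R,np.array(c["tvec"]).ravel(),200/np.tan(np.radians(c["fovy"])/2),c
def proj(n,P):
    R,t,f,c=cam(n);p=np.atleast_2d(P)@R.T+t;s=p[:,:2]/p[:,2:];r2=(s**2).sum(1,keepdims=True)
    return s*(1+c["k1"]*r2)*f+[c["cx"],c["cy"]]
def ray(n,uv):
    R,t,f,c=cam(n);d=(np.asarray(uv,float)-[c["cx"],c["cy"]])/f;s=d.copy()
    for _ in range(20): s=d/(1+c["k1"]*(s@s))
    return -R.T@t, R.T@np.r_[s,1]
def onz(n,uv,z):
    o,d=ray(n,uv);return o+d*(z-o[2])/d[2]
def tri(uvs,uvt):
    (o1,d1),(o2,d2)=ray("scene",uvs),ray("top",uvt);d1/=np.linalg.norm(d1);d2/=np.linalg.norm(d2)
    A=np.c_[d1,-d2];s=np.linalg.lstsq(A,o2-o1,rcond=None)[0];a=o1+s[0]*d1;b=o2+s[1]*d2
    return (a+b)/2,np.linalg.norm(a-b)
def zp(x0,y0,k,u,v): return np.array([x0+(u+.5)/k-.5,y0+(v+.5)/k-.5])
def state():
    s=arm.sense();return s["ee_pos"],Ro.from_euler("xyz",s["tcp_rot"],degrees=True).as_matrix(),s
def crop(n,x,y,w,h,k,name,lines=(),img=None):
    i=arm.snapshot(n)[:,:,::-1] if img is None else img
    z=cv2.resize(i[y:y+h,x:x+w],None,fx=k,fy=k,interpolation=cv2.INTER_CUBIC)
    for L,col in lines:
        p=((proj(n,L)-[x,y]+.5)*k-.5)
        cv2.polylines(z,[np.round(p).astype(int)],False,col,1,cv2.LINE_AA)
    cv2.imwrite("pics/"+name+".png",z);return i
E
python3 - <<'E'
from h import *
p,R,s=state();print(R.round(3))
for n in C: print(n,ray(n,(300,200))[0].round())
# lens
print("lens scene",onz("scene",zp(350,200,7,246,211),32),"top",onz("top",zp(205,170,7,595-392,186),32))
print(np.round(p,1),proj("top",p),proj("scene",p))
print("cell top",onz("top",zp(320,170,7,337,317),100))
for q in [(152,155),(466,452),(218,500),(400,112)]:
  print("foot",onz("top",zp(320,170,7,*q),14).round(1))
for q in [(180,185),(440,423),(238,466)]:
  print("screws",onz("top",zp(320,170,7,*q),14).round(1))
for q in [(203,331),(374,312),(227,514),(404,490)]:
  print("screws scene",onz("scene",zp(230,160,7,*q),14).round(1))
for q in [(183,318),(432,525),(210,553),(391,297)]:
  print("foot sc",onz("scene",zp(230,160,7,*q),14).round(1))
E
```

```text
[[-0.001  0.408  0.913]
 [-0.002  0.913 -0.408]
 [-1.    -0.002 -0.   ]]
scene [1482.   -3. 1143.]
top [ 441.  -10. 1478.]
lens scene [564.96901493 225.36318989  32.        ] top [563.45927209 225.99046164  32.        ]
[244.4 547.6 201.2] [[ 94.98132624 315.16114395]] [[475.07576062 132.46995556]]
cell top [ 507.08429144 -156.23841489  100.        ]
foot [579.1 -87.9  14. ]
foot [ 454.9 -219.1   14. ]
foot [ 434.7 -115.3   14. ]
foot [ 597.7 -192.5   14. ]
screws [566.5 -99.7  14. ]
screws [ 467.  -208.3   14. ]
screws [ 448.9 -123.7   14. ]
screws scene [ 464.6 -210.6   14. ]
screws scene [ 447.7 -125.3   14. ]
screws scene [ 582.2 -185.2   14. ]
screws scene [ 563.8 -101.6   14. ]
foot sc [ 456.2 -221.7   14. ]
foot sc [584.8 -86.7  14. ]
foot sc [ 606.1 -190.6   14. ]
foot sc [ 436.9 -117.4   14. ]
```

```bash
cat >> h.py <<'E'
YAW=11.6; S0=np.array([507,-156.5,100.])
def seatR(yaw=None):
    y=np.radians(YAW if yaw is None else yaw);a=np.array([np.cos(y),np.sin(y),0]);u=np.array([0,0,1.]);t=np.radians(30)
    x=a*np.cos(t)+u*np.sin(t);z=-a*np.sin(t)+u*np.cos(t);return np.c_[x,np.cross(z,x),z]
def seat(P,S=None): return (S0 if S is None else S)+np.atleast_2d(P)@seatR().T
def circ(r,z,a0=0,a1=360,c=(0,0)):
    a=np.radians(np.linspace(a0,a1,60));return np.c_[c[0]+r*np.cos(a),c[1]+r*np.sin(a),z+0*a]
def lidp(a,d,y,h=0): # d from hinge toward tab, h above hinge axis along outer normal
    D=np.array([-np.cos(a),0,np.sin(a)]);N=np.array([np.sin(a),0,np.cos(a)])
    return np.array([52,0,18.])+D*d+np.array([0,y,0])+N*h
def lidbox(a): # tab outer face & frame
    L=[[lidp(a,d,y,4) for d,y in((94,-18),(124,-18),(124,18),(94,18),(94,-18))],
       [lidp(a,d,y,-4) for d,y in((94,-18),(124,-18),(124,18),(94,18),(94,-18))],
       [lidp(a,d,y,4) for d,y in((10,-40),(94,-40),(94,40),(10,40))]]
    for h in(9,31): L.append([lidp(a,52-29*np.cos(t),29*np.sin(t),h) for t in np.linspace(0,6.29,50)])
    return [seat(np.array(l)) for l in L]
def cell():
    W=(255,255,255);G=(0,255,0);L=[]
    for c in(0,180):
        for r in(31.5,38): L.append((seat(circ(r,9,c-50,c+50)),G))
    L.append((seat(circ(31.5,0)),W));return L
E
python3 - <<'E'
from h import *
s=cv2.imread("pics/scene0.png");t=cv2.imread("pics/top0.png")
for a,n in((1.9,"a"),(2.1,"b")):
    L=cell()+[(l,(255,255,0)) for l in lidbox(a)]
    crop("top",320,170,80,80,7,"ot"+n,L,t);crop("scene",240,160,60,80,7,"os"+n,L,s)
    cv2.imwrite(f"pics/o{n}.png",cv2.resize(np.hstack([cv2.imread(f"pics/ot{n}.png"),cv2.imread(f"pics/os{n}.png")]),None,fx=.8,fy=.8))
E
```

```text
(no output)
```

View pics/oa.png

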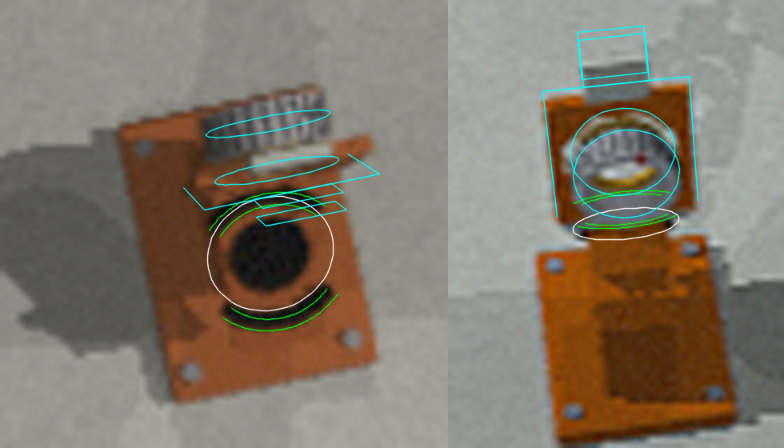

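View pics/ob.png

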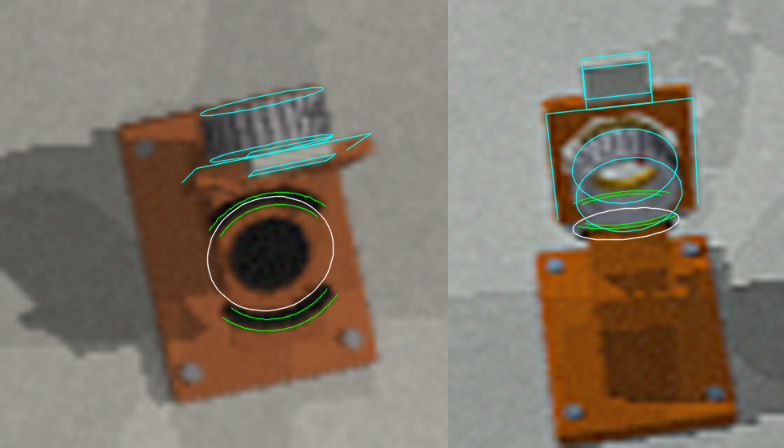

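```bash
cat >> h.py <<'E'
def head(R): return np.degrees(np.arctan2(R[1,1],R[0,1]))
def go(target,heading=None):
    p,R,s=state();d=(R.T@(np.asarray(target,float)-p))/10
    print("t",round(s["t"],2),"tcp",p.round(1),"head",head(R).round(2),"F",s["ft_force"].round(1),"M",s["torque"].round(2),"w",round(s["width"],1),"q",s["qpos"].round(0))
    print("tool shift cm",d.round(2), "roll", None if heading is None else round(head(R)-heading,2))
E
python3 -m creep '0 0 0 7.16 0;0 0 0 7.16 0;0 0 0 7.16 0;0 0 0 7.16 0;0 0 0 7.16 0'; python3 -m creep '0 0 0 7.16 0;0 0 0 7.16 0;0 0 0 7.16 0;0 0 0 7.16 0;0 0 0 7.16 0'
python3 - <<'E'
from h import *
a=np.array([np.cos(np.radians(YAW)),np.sin(np.radians(YAW)),0])
T=S0+a*0+[0,0,138]; print(T)
go(T,-78.4)
E
```

```text
t: 0.52
ee_pos: [244.5, 547.7, 201.5]
tcp_rot: [-57.6, 89.9, -117.8]
ft_force: [-0.1, -0.2, -0.2]
width: 25.3
t: 0.93
ee_pos: [244.4, 547.7, 201.5]
tcp_rot: [-21.6, 89.9, -117.6]
ft_force: [-0.7, 0.2, -0.3]
width: 0.1
[ 507.  -156.5  238. ]
t 0.93 tcp [244.4 547.7 201.5] head -6.01 F [-0.7  0.2 -0.3] M [ 0.01  0.03 -0.02] w 0.1 q [ 63.   5.  71.   0. 104.  69.]
tool shift cm [-3.59 33.48 67.29] roll 72.39
```

```bash
for i in 1; do python3 -m creep '-0.18 1.67 3.36 0 0;-0.18 1.67 3.36 0 0;-0.18 1.67 3.36 0 0;-0.18 1.67 3.36 0 0;-0.18 1.67 3.36 0 0'; python3 -m creep '-0.18 1.67 3.36 0 0;-0.18 1.67 3.36 0 0;-0.18 1.67 3.36 0 0;-0.18 1.67 3.36 0 0;-0.18 1.67 3.36 0 0';python3 -m creep '-0.18 1.67 3.36 0 0;-0.18 1.67 3.36 0 0;-0.18 1.67 3.36 0 0;-0.18 1.67 3.36 0 0;-0.18 1.67 3.36 0 0'; done
python3 - <<'E'
from h import *
go(S0+[0,0,138],-78.4)
E
```

```text
t: 1.35
ee_pos: [311.1, 370.8, 210.6]
tcp_rot: [-30.2, 89.9, -125.8]
ft_force: [1.5, 0.0, 0.0]
width: 0.2
t: 1.77
ee_pos: [377.7, 195.4, 220.0]
tcp_rot: [-56.7, 90.0, -152.3]
ft_force: [1.3, 0.1, -0.2]
width: -0.2
t: 2.18
ee_pos: [444.3, 19.8, 229.0]
tcp_rot: [-109.5, 90.0, 154.9]
ft_force: [1.0, 1.2, -1.0]
width: 0.0
t 2.18 tcp [444.3  19.8 229. ] head -5.66 F [ 1.   1.2 -1. ] M [ 0.01 -0.04  0.  ] w 0.0 q [ -2. -18.  89.   0. 109.   4.]
tool shift cm [-0.9   7.98 16.93] roll 72.74
```

```bash
python3 -m creep '-0.18 1.6 3.38 0 0;-0.18 1.6 3.38 0 0;-0.18 1.6 3.38 0 0;-0.18 1.6 3.38 0 0;-0.18 1.6 3.38 0 0'; python3 -m creep '0 0 0 7.16 0;0 0 0 7.16 0;0 0 0 7.16 0;0 0 0 7.16 0;0 0 0 7.16 0'; python3 -m creep '0 0 0 7.16 0;0 0 0 7.16 0;0 0 0 7.16 0;0 0 0 7.16 0;0 0 0 7.16 0'
python3 - <<'E'
from h import *
go(S0+[0,0,138],-78.4)
L=cell()+[(l,(255,255,0)) for l in lidbox(2.15)]
crop("top",320,170,80,80,7,"a1",L);crop("scene",240,140,60,80,7,"a2",L)
cv2.imwrite("pics/a3.png",cv2.resize(np.hstack([cv2.imread("pics/a1.png"),cv2.imread("pics/a2.png")]),None,fx=.8,fy=.8))
E
```

```text
t: 2.6
ee_pos: [507.3, -156.3, 237.8]
tcp_rot: [-115.4, 90.0, 148.9]
ft_force: [0.5, 0.9, 0.2]
width: 0.2
t: 3.02
ee_pos: [507.0, -154.5, 237.5]
tcp_rot: [-69.1, 89.9, 159.1]
ft_force: [0.6, 0.0, -1.0]
width: -0.2
t: 3.43
ee_pos: [507.0, -154.3, 237.6]
tcp_rot: [-32.1, 89.9, 160.3]
ft_force: [0.2, -0.1, -0.0]
width: 0.0
t 3.43 tcp [ 507.  -154.3  237.6] head -77.61 F [ 0.2 -0.1 -0. ] M [-0.01  0.    0.07] w 0.0 q [-21.  -5.  77.  -0. 108.  57.]
tool shift cm [-0.04  0.22  0.05] roll 0.79
```

View pics/a3.png

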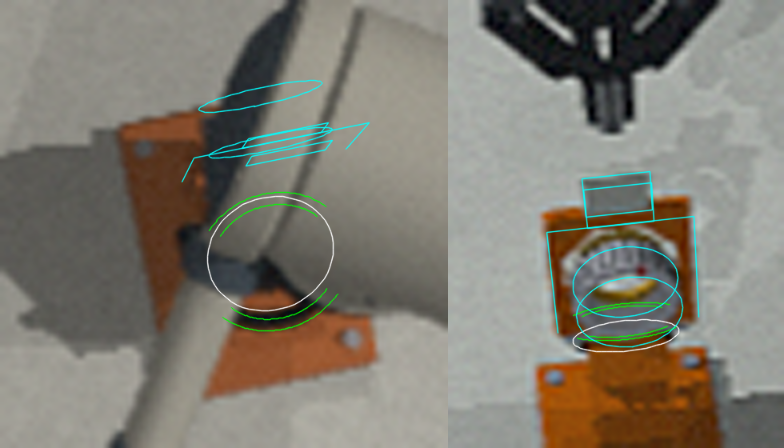

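Run:
```python
from h import *
p,R,s=state()
q=proj("scene",p)[0]; print(q, "zoomview", 448+((q-[240,140])*7)*.8)
for a in(2.1,2.2): print(a,seat([lidp(a,d,0,-4) for d in (94,124)]).round(0))
```

```text
[269.4554602 168.9617698] zoomview [612.95057714 610.18591089]
2.1 [[ 539. -150.  236.]
 [ 539. -150.  266.]]
2.2 [[ 548. -148.  235.]
 [ 551. -147.  265.]]
```

Run:
```python
from h import *
p,R,s=state()
L=[(p+np.array([[-5,0,0],[5,0,0]]),(0,0,255)),(p+np.array([[0,0,0],[0,0,40]]),(0,255,0))]
crop("scene",235,120,60,60,12,"b1",L)
i=cv2.imread("pics/scene0.png"); p=np.array([244.4,547.6,201.2])
L=[(p+np.array([[-5,0,0],[5,0,0]]),(0,0,255)),(p+np.array([[0,0,0],[0,0,40]]),(0,255,0))]
crop("scene",450,80,60,60,12,"b2",L,i)
```

```text
(no output)
```

View pics/b1.png

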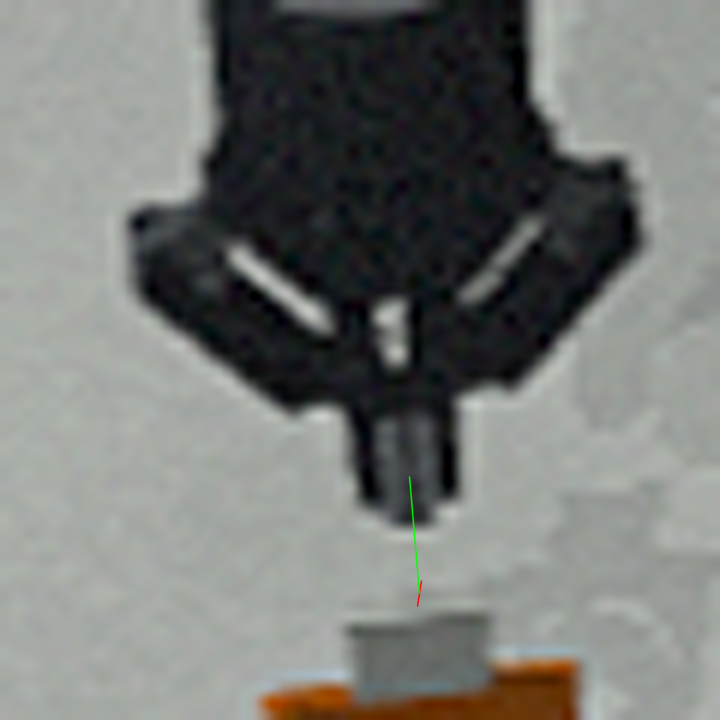

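View pics/b2.png

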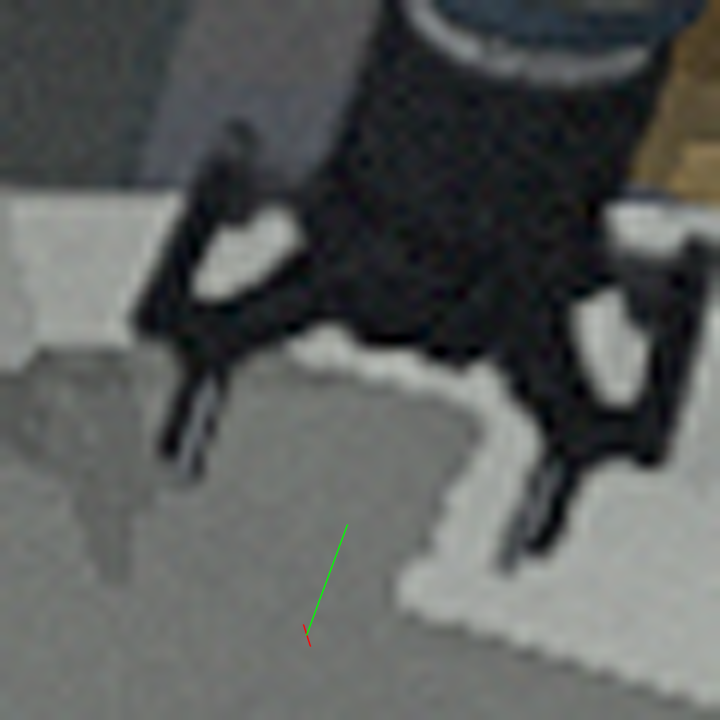

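```bash
python3 -m creep '1.1 0 0 0.8 0;1.1 0.2 0 0 0;0 0 -0.6 0 0;0 0 -0.6 0 0;0 0 -0.6 0 0'; python3 -m creep '0 0 -0.4 0 0;0 0 -0.4 0 0;0 0 -0.4 0 0;0 0 -0.4 0 0;0 0 -0.4 0 0'
python3 - <<'E'
from h import *
go(S0)
crop("scene",235,140,60,60,12,"b3")
E
```

```text
t: 4.0
ee_pos: [525.7, -152.4, 215.7]
tcp_rot: [-39.3, 90.0, 152.7]
ft_force: [0.7, -0.2, 0.2]
width: -0.4
t: 4.42
ee_pos: [543.7, -148.6, 215.5]
tcp_rot: [-11.9, 89.7, 180.0]
ft_force: [-6.9, -1.8, -3.5]
width: 0.3
t 4.42 tcp [ 543.7 -148.6  215.5] head -78.07 F [-6.9 -1.8 -3.5] M [-0.21  1.25  0.01] w 0.3 q [-19.   0.  75.  -0. 106.  59.]
tool shift cm [11.57  0.03  3.7 ] roll None
```

View pics/b3.png

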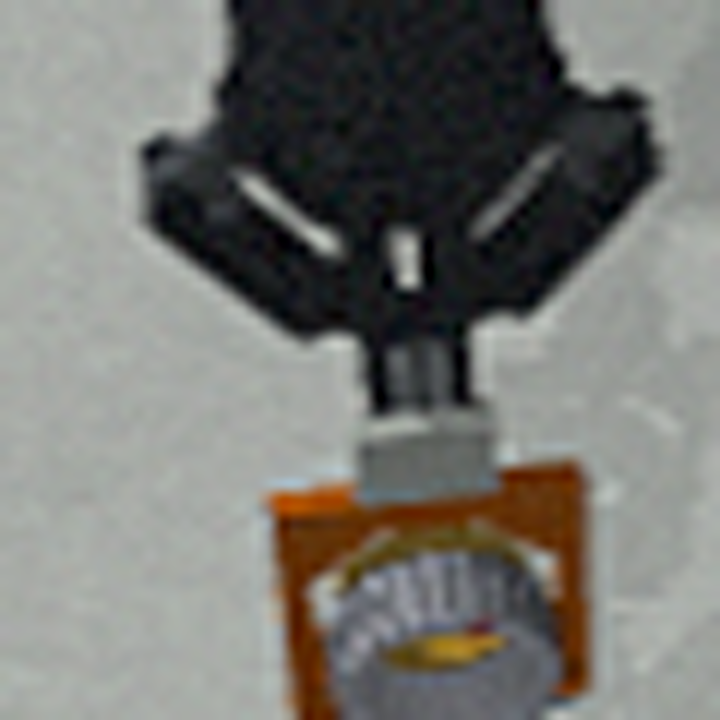

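```bash
python3 -m creep '0 0 -0.3 0 0;0 0 -0.3 0 0;0 0 -0.3 0 0;0 0 -0.3 0 0;0 0 0 0 0'; python3 -m creep '0 0 -0.3 0 0;0 0 -0.3 0 0;0 0 -0.3 0 0;0 0 -0.3 0 0;0 0 0 0 0'
python3 - <<'E'
from h import *
go(S0)
L=[(l,(255,255,0)) for l in lidbox(2.45)]
crop("scene",235,140,60,60,12,"b4",L)
E
```

```text
t: 4.88
ee_pos: [555.6, -146.1, 215.0]
tcp_rot: [-13.6, 89.7, 178.3]
ft_force: [-4.5, -0.2, -2.3]
width: 0.1
t: 5.3
ee_pos: [566.1, -144.0, 215.2]
tcp_rot: [-9.0, 89.6, -177.1]
ft_force: [-10.2, -2.1, -2.2]
width: -0.2
t 5.3 tcp [ 566.1 -144.   215.2] head -78.11 F [-10.2  -2.1  -2.2] M [-0.35  1.82  0.01] w -0.2 q [-18.   3.  71.  -0. 106.  61.]
tool shift cm [11.57  0.02  5.95] roll None
```

View pics/b4.png

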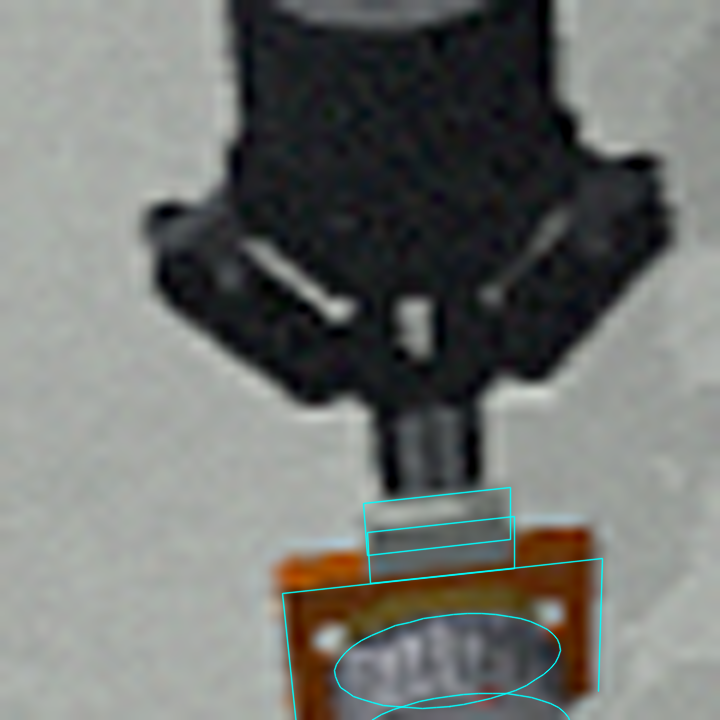

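```bash
python3 -m creep '0 0 -0.2 0 0;0 0 -0.2 0 0;0 0 -0.2 0 0;0 0 0 0 0;0 0 0 0 0'
python3 - <<'E'
from h import *
go(S0)
E
```

```text
t: 5.77
ee_pos: [566.4, -143.9, 215.1]
tcp_rot: [-8.6, 88.9, -176.8]
ft_force: [-31.8, -4.0, 2.9]
width: -0.5
t 5.77 tcp [ 566.4 -143.9  215.1] head -78.29 F [-31.8  -4.    2.9] M [-0.71  5.52  0.01] w -0.5 q [-17.   4.  70.  -0. 107.  61.]
tool shift cm [11.63  0.06  5.85] roll None
```

```bash
python3 -m creep '0 0 1.0 0 0;0 0 2 0 0;-2 0 1 0 0;-3 0 0 0 0;0 0 0 0 0'
python3 - <<'E'
from h import *
go([530,130,150],-78.4)
for n,q in (("gear",(305,205)),("brown",(233,232)),("red",(249,163)),("spat",(295,160)),("tray",(186,180)),("bottle",(321,259))): print(n,onz("top",q,10).round())
E
```

```text
t: 6.18
ee_pos: [536.1, -150.9, 273.0]
tcp_rot: [149.8, 89.4, -18.2]
ft_force: [0.0, -0.6, 2.3]
width: -0.2
t 6.18 tcp [ 536.1 -150.9  273. ] head -78.05 F [ 0.  -0.6  2.3] M [ 0.03 -0.01 -0.04] w -0.2 q [-19.  -0.  69.   0. 111.  59.]
tool shift cm [ 12.21 -27.67  -5.12] roll 0.35
gear [540.  19.  10.]
brown [460. 229.  10.]
red [664. 186.  10.]
spat [674.  49.  10.]
tray [613. 372.  10.]
bottle [382. -29.  10.]
```

```bash
python3 -m creep '0.5 -2.8 -0.5 0 0;0.5 -2.8 -0.5 0 0;0.5 -2.8 -0.5 0 0;0.5 -2.8 -0.5 0 0;0.5 -2.8 -0.5 0 0'; python3 -m creep '2.5 -2.75 -0.5 0 0;2.5 -2.75 -0.5 0 0;2.5 -2.75 -0.5 0 0;2.5 -2.75 -0.5 0 0;2.5 -2.75 -0.5 0 0'
python3 - <<'E'
from h import *
go([530,130,40],-78.4)
E
```

```text
t: 6.6
ee_pos: [531.0, -6.9, 241.6]
tcp_rot: [171.4, 89.9, 3.4]
ft_force: [1.0, 0.6, 0.9]
width: 0.3
t: 7.02
ee_pos: [526.9, 133.2, 115.8]
tcp_rot: [-176.6, 89.9, 15.4]
ft_force: [-0.1, 0.7, -0.7]
width: 0.0
t 7.02 tcp [526.9 133.2 115.8] head -78.01 F [-0.1  0.7 -0.7] M [-0.   -0.02 -0.02] w 0.0 q [11. -4. 88.  0. 95. 89.]
tool shift cm [ 7.58  0.38 -0.22] roll 0.39
```

```bash
python3 -m creep '2.5 0 0 0.4 0;2.5 0 0 0 0;2.5 0 0 0 0;2.5 0 0 0 0;0 0 0 0 0'; python3 -m creep '0.3 0 0 0 0;0.3 0 0 0 0;0.2 0 0 0 0;0.2 0 0 0 0;0.2 0 0 0 0'; python3 -c '
from h import *
go([0,0,0])'
```

```text
t: 7.43
ee_pos: [523.5, 131.3, 10.6]
tcp_rot: [-2.2, 89.5, -170.6]
ft_force: [-0.4, -1.2, -1.0]
width: 0.1
t: 7.85
ee_pos: [527.4, 131.5, 5.5]
tcp_rot: [179.6, 89.9, 11.1]
ft_force: [-0.1, 0.1, 0.9]
width: 0.0
t 7.85 tcp [527.4 131.5   5.5] head -78.45 F [-0.1  0.1  0.9] M [ 0.07 -0.   -0.04] w 0.0 q [10. -1. 97.  0. 84. 89.]
tool shift cm [ 0.42  2.33 54.3 ] roll None
```

```bash
python3 -m creep '0.2 0 0 0 0;0.2 0 0 0 0;0.2 0 0 0 0;0 0 0 0 0;0 0 0 0 0';python3 -m creep '0.2 0 0 0 0;0.2 0 0 0 0;0 0 0 0 0;0 0 0 0 0;0 0 0 0 0'; python3 -c '
from h import *
go([0,0,0])
p,R,s=state()
L=[(p+np.array([[-5,0,0],[5,0,0]]),(0,0,255)),(p+np.array([[0,0,0],[0,0,40]]),(0,255,0))]
q=proj("scene",p)[0].astype(int)
crop("scene",q[0]-30,q[1]-40,60,60,12,"c1",L)'
```

```text
t: 8.27
ee_pos: [526.3, 131.3, -2.0]
tcp_rot: [0.5, 90.0, -167.9]
ft_force: [-0.2, 0.2, 0.2]
width: -0.0
t: 8.68
ee_pos: [526.4, 131.3, -5.9]
tcp_rot: [14.9, 90.0, -153.5]
ft_force: [-0.0, 0.6, -0.5]
width: 0.0
t 8.68 tcp [526.4 131.3  -5.9] head -78.45 F [-0.   0.6 -0.5] M [ 0.05 -0.01 -0.02] w 0.0 q [10. -0. 97. -0. 83. 89.]
tool shift cm [-0.58  2.33 54.2 ] roll None
```

View pics/c1.png

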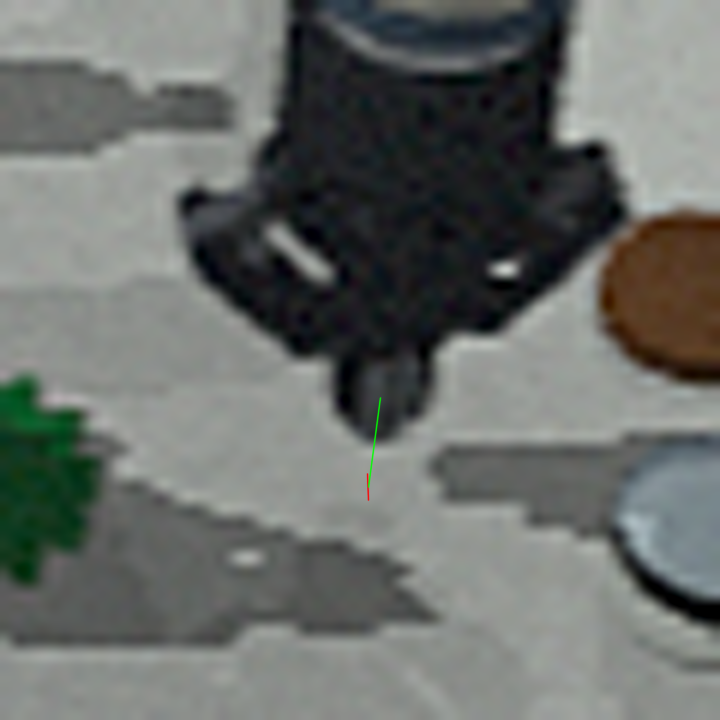

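```bash
python3 -m creep '0.3 0 0 0 0;0.2 0 0 0 0;0.2 0 0 0 0;0 0 0 0 0;0 0 0 0 0';python3 -m creep '0.2 0 0 0 0;0.1 0 0 0 0;0 0 0 0 0;0.1 0 0 0 0;0 0 0 0 0';python3 -m creep '0.1 0 0 0 0;0 0 0 0 0;0.1 0 0 0 0;0 0 0 0 0;0.1 0 0 0 0'
```

```text
t: 9.15
ee_pos: [526.2, 131.3, -13.2]
tcp_rot: [0.7, 90.0, -167.8]
ft_force: [-0.2, 0.0, 0.0]
width: 0.1
t: 9.57
ee_pos: [526.4, 131.3, -17.0]
tcp_rot: [7.6, 90.0, -160.9]
ft_force: [-0.6, -0.0, 0.6]
width: 0.0
t: 9.98
ee_pos: [526.5, 131.3, -19.7]
tcp_rot: [176.7, 90.0, 8.3]
ft_force: [0.9, -0.3, -0.8]
width: 0.3
```

```bash
python3 -m creep '0.1 0 0 0 0;0 0 0 0 0;0.1 0 0 0 0;0 0 0 0 0;0 0 0 0 0';python3 -m creep '0.1 0 0 0 0;0 0 0 0 0;0.1 0 0 0 0;0 0 0 0 0;0 0 0 0 0'
```

```text
t: 10.4
ee_pos: [526.4, 131.3, -21.9]
tcp_rot: [-7.9, 90.0, -176.3]
ft_force: [-0.1, -0.4, -0.2]
width: -0.1
t: 10.82
ee_pos: [526.4, 131.3, -23.9]
tcp_rot: [-2.0, 90.0, -170.4]
ft_force: [0.1, -0.8, -0.4]
width: 0.1
```

```bash
python3 -m creep '0.1 0 0 0 0;0 0 0 0 0;0.1 0 0 0 0;0 0 0 0 0;0 0 0 0 0';python3 -m creep '0.1 0 0 0 0;0 0 0 0 0;0.1 0 0 0 0;0 0 0 0 0;0 0 0 0 0'
```

```text
t: 11.23
ee_pos: [526.4, 131.3, -25.9]
tcp_rot: [4.7, 90.0, -163.7]
ft_force: [0.4, 0.3, 0.0]
width: 0.0
t: 11.65
ee_pos: [526.4, 131.3, -27.9]
tcp_rot: [1.9, 90.0, -166.5]
ft_force: [-0.2, 0.4, -0.7]
width: -0.0
```

```bash
python3 -c '
from h import *
go([0,0,0])
p,R,s=state()
L=[(p+np.array([[-5,0,0],[5,0,0]]),(0,0,255)),(p+np.array([[0,0,0],[0,0,40]]),(0,255,0))]
q=proj("scene",p)[0].astype(int)
crop("scene",q[0]-30,q[1]-40,60,60,12,"c2",L)'
```

```text
t 11.65 tcp [526.4 131.3 -27.9] head -78.45 F [-0.2  0.4 -0.7] M [-0.03  0.04 -0.08] w -0.0 q [10.  1. 98. -0. 80. 89.]
tool shift cm [-2.78  2.33 54.2 ] roll None
```

View pics/c2.png

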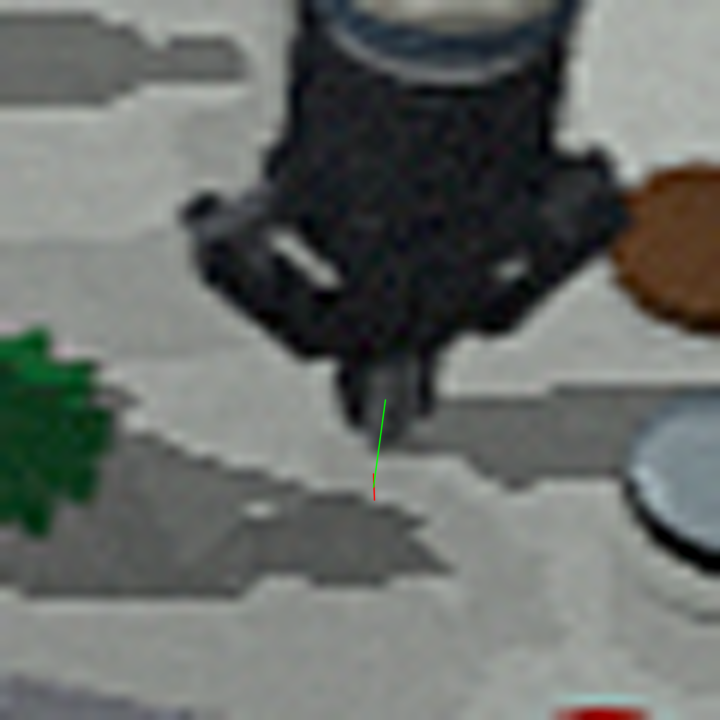

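```bash
python3 -m creep '0.1 0 0 0 0;0 0 0 0 0;0.1 0 0 0 0;0 0 0 0 0;0 0 0 0 0';python3 -m creep '0.1 0 0 0 0;0 0 0 0 0;0.1 0 0 0 0;0 0 0 0 0;0 0 0 0 0';python3 -c '
from h import *
crop("top",200,150,100,80,7,"c3")'
```

```text
t: 12.12
ee_pos: [526.4, 131.3, -29.1]
tcp_rot: [134.2, 90.0, -34.3]
ft_force: [-2.4, -0.8, 5.6]
width: 0.2
t: 12.53
ee_pos: [526.5, 131.3, -29.1]
tcp_rot: [164.8, 90.0, -3.7]
ft_force: [-9.6, -1.9, 16.3]
width: 0.0
```

View pics/c3.png

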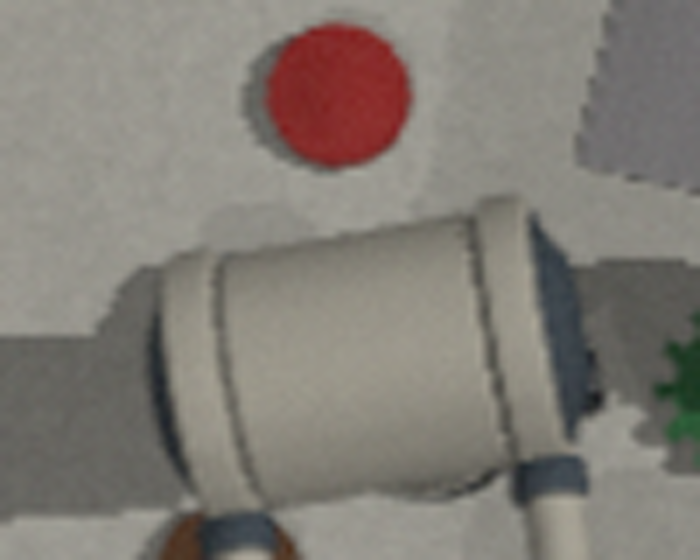

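```bash
cat >> h.py <<'E'
OFF=29.1
def fing(w=None,tipback=0.):
    p,R,s=state();w=s["width"] if w is None else w;L=[]
    tip=p+R@[-OFF-tipback,0,0]
    for sg in(-1,1):
        for b in (0,7):
            y=sg*(w/2+b);B=[[0,y,-11],[0,y,11],[-30,y,11],[-30,y,-11],[0,y,-11]]
            L.append((tip+np.array(B)@R.T,(0,255,255) if b==0 else (255,0,255)))
    return tip,L
E
python3 -m creep '-0.5 0 0 0 0;0 0 0 0 0;0 0 0 0 0;0 0 0 0 0;0 0 0 0 0'; python3 -c '
from h import *
tip,L=fing();q=proj("scene",tip)[0].astype(int);print(tip)
crop("scene",q[0]-25,q[1]-40,50,60,12,"c4",L)'
```

```text
t: 13.0
ee_pos: [526.1, 131.2, -27.5]
tcp_rot: [-0.4, 89.9, -168.9]
ft_force: [0.3, 0.9, 0.0]
width: 0.1
[526.12825974 131.24434753   1.60174443]
```

View pics/c4.png

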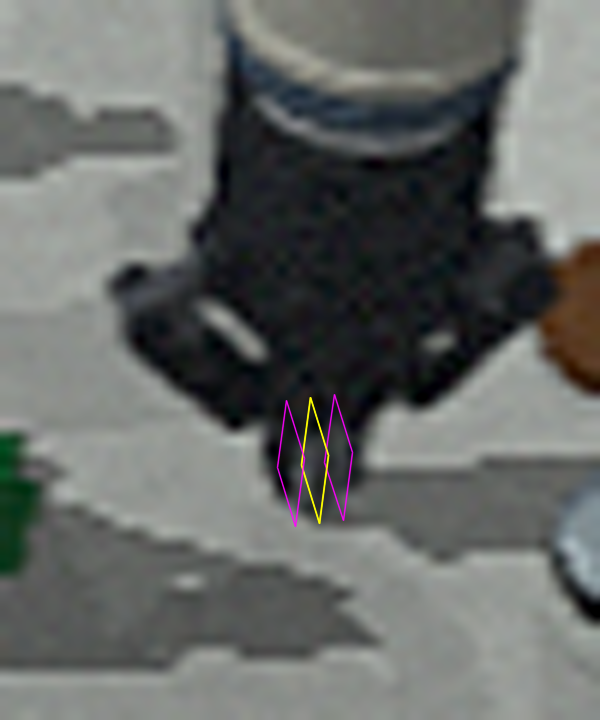

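```bash
python3 -m creep '-2.5 0 0 0 8.54;-2.5 0 0 0 8.54;0 -1.5 -0.8 0 8.54;0 -2 -1 0 8.54;0 -2 -1 0 8.54' 20; python3 -c '
from h import *
go([564.2,225.7,10],-78.4)'
```

```text
t: 13.47
ee_pos: [543.5, 191.2, 23.7]
tcp_rot: [-176.5, 89.9, 15.0]
ft_force: [0.7, -0.0, -0.1]
width: 60.7
t 13.47 tcp [543.5 191.2  23.7] head -78.52 F [ 0.7 -0.  -0.1] M [-0.03  0.03  0.04] w 60.7 q [16.  4. 90. -0. 86. 95.]
tool shift cm [ 1.38 -2.97 -2.72] roll -0.12
```

```bash
python3 -m creep '0 -0.9 -0.9 0 8.54;0 -0.9 -0.9 0 8.54;0 -0.7 -0.5 0 8.54;0 0 0 0 8.54;0 0 0 0 8.54' 20; python3 -c '
from h import *
go([564.2,225.7,-23],-78.4)
p,R,s=state()
tip,L=fing(tipback=13);q=proj("scene",tip)[0].astype(int)
a=np.linspace(0,6.29,60);L+=[(np.c_[564.2+30*np.cos(a),225.7+30*np.sin(a),z+0*a],(0,255,0)) for z in(20,32)]
crop("scene",q[0]-30,q[1]-35,60,60,11,"d1",L)
crop("top",190,150,80,80,9,"d2",L)'
```

```text
t: 13.88
ee_pos: [560.1, 219.8, 22.7]
tcp_rot: [19.2, 89.9, -149.2]
ft_force: [-0.6, 0.7, -0.4]
width: 85.3
t 13.88 tcp [560.1 219.8  22.7] head -78.42 F [-0.6  0.7 -0.4] M [-0.    0.   -0.02] w 85.3 q [18.  8. 86. -0. 86. 97.]
tool shift cm [ 4.57 -0.49 -0.52] roll -0.02
```

View pics/d1.png

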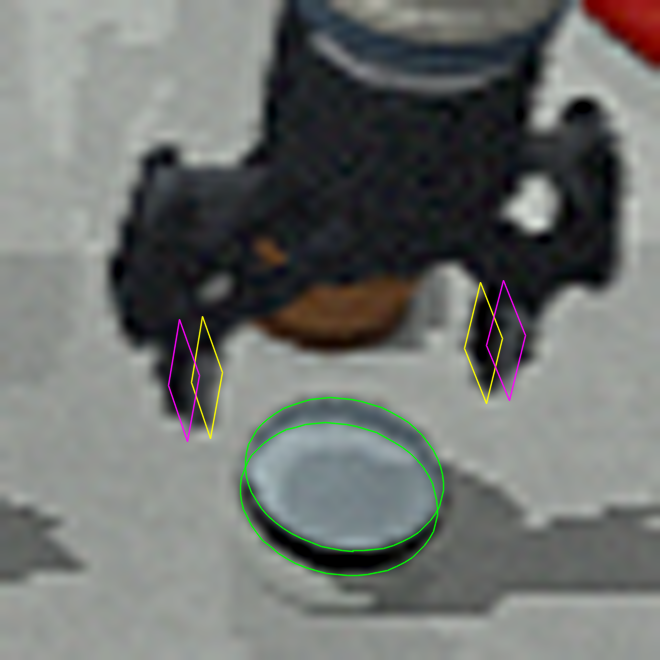

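```bash
python3 -m creep '1 -0.5 -0.5 0 8.54;1.2 0 0 0 8.54;1.2 0 0 0 8.54;1.1 0 0 0 8.54;0 0 0 0 8.54' 20; python3 -c '
from h import *
go([564.2,225.7,-23],-78.4)
tip,L=fing(tipback=13);q=proj("scene",tip)[0].astype(int)
crop("scene",q[0]-30,q[1]-35,60,60,11,"d3",L)'
```

```text
t: 14.4
ee_pos: [561.7, 224.8, -26.5]
tcp_rot: [7.6, 89.6, -160.8]
ft_force: [-0.2, -0.1, -0.3]
width: 85.6
t 14.4 tcp [561.7 224.8 -26.5] head -78.46 F [-0.2 -0.1 -0.3] M [-0.01  0.06  0.02] w 85.6 q [19. 11. 88. -0. 82. 97.]
tool shift cm [-0.35 -0.04 -0.26] roll -0.06
```

View pics/d3.png

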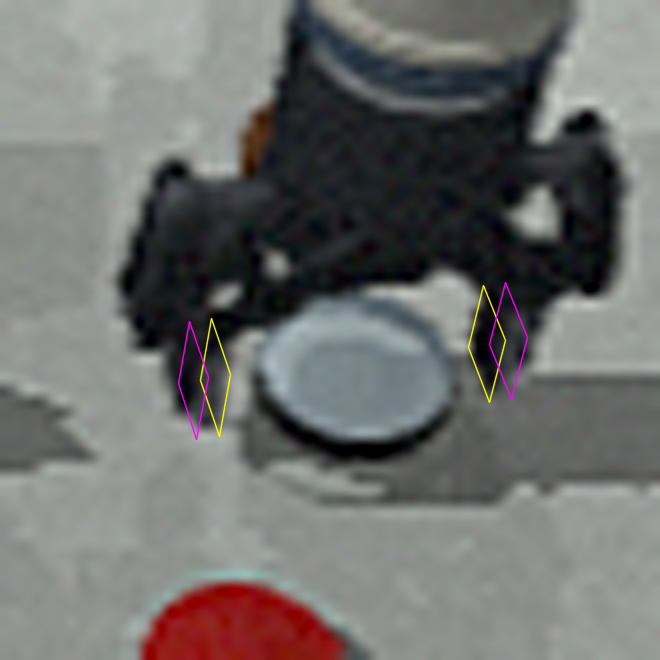

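```bash
python3 -m creep '-0.3 0 -0.25 0 8.54;0 0 0 0 7;0 0 0 0 6.4;0 0 0 0 5.8;0 0 0 0 5.8' 25;python3 -m creep '0 0 0 0 5.5;0 0 0 0 5.5;0 0 0 0 5.5;0 0 0 0 5.5;0 0 0 0 5.5' 25; python3 -c '
from h import *
go([564.2,225.7,-23],-78.4)
tip,L=fing(tipback=5);q=proj("scene",tip)[0].astype(int)
crop("scene",q[0]-30,q[1]-35,60,60,11,"d4",L)'
```

```text
t: 14.87
ee_pos: [567.6, 226.6, -17.5]
tcp_rot: [-172.1, 89.9, 19.5]
ft_force: [-0.6, 0.1, 4.0]
width: 58.4
t: 15.28
ee_pos: [567.6, 226.6, -17.4]
tcp_rot: [-172.1, 89.9, 19.5]
ft_force: [0.2, 0.1, 6.2]
width: 57.8
t 15.28 tcp [567.6 226.6 -17.4] head -78.45 F [0.2 0.1 6.2] M [0.11 0.08 0.02] w 57.8 q [19. 11. 87.  0. 82. 97.]
tool shift cm [0.56 0.02 0.35] roll -0.05
```

View pics/d4.png

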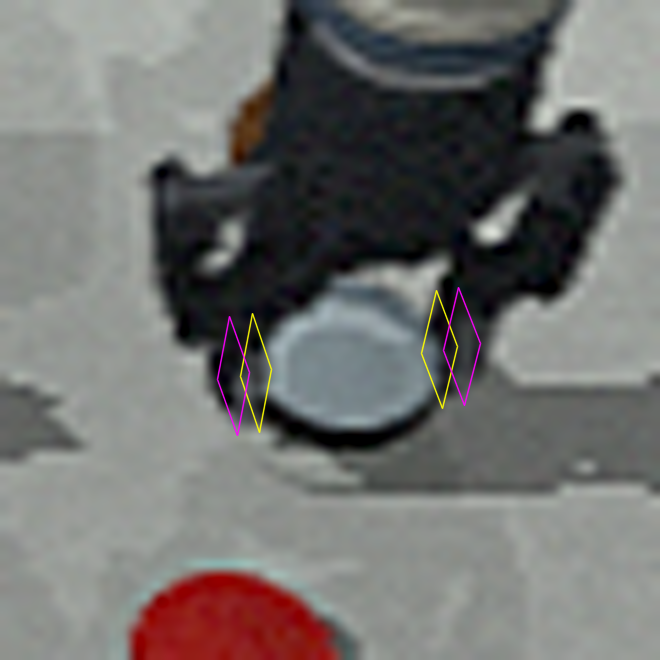

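```bash
python3 -m creep '0 0 0 0 7.5;0 0 0 0 7.5;0 0 0.35 0 7.5;0.5 0 0 0 7.5;0 0 0 0 7.5' 25;python3 -c '
from h import *
go([564.2,225.7,-23],-78.4)
i=crop("scene",355,205,60,60,11,"d5")'
```

```text
t: 15.75
ee_pos: [562.3, 225.3, -25.4]
tcp_rot: [6.7, 89.9, -161.7]
ft_force: [0.4, 0.0, -0.1]
width: 75.1
t 15.75 tcp [562.3 225.3 -25.4] head -78.45 F [ 0.4  0.  -0.1] M [0.02 0.01 0.  ] w 75.1 q [19. 10. 88.  0. 82. 97.]
tool shift cm [-0.24  0.   -0.19] roll -0.05
```

View pics/d5.png

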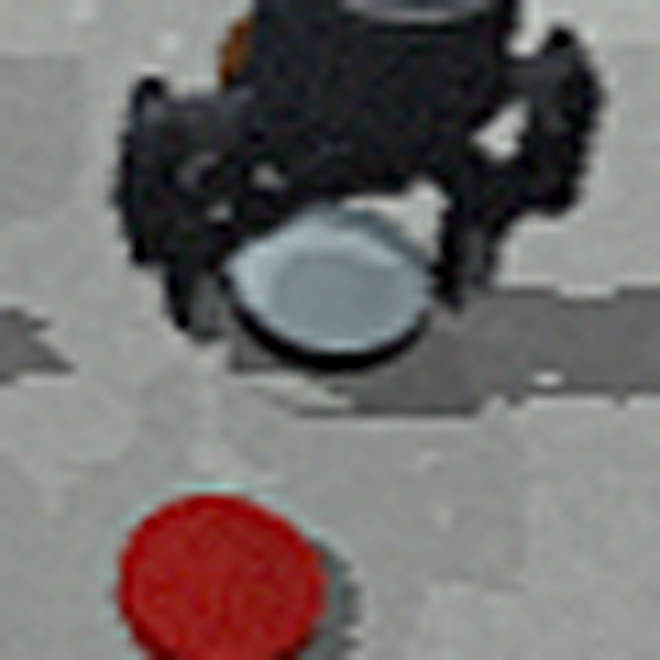

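```bash
python3 -m creep '-0.2 0 -0.15 0 7;0 0 0 0 6.6;0 0 0 0 6.6;0 0 0 0 6.6;0 0 0 0 6.6' 25;python3 -c '
from h import *
go([564.2,225.7,-23],-78.4)'; python3 -m creep '0 0 0 0 6.2;0 0 0 0 6;0 0 0 0 5.9;0 0 0 0 5.7;0 0 0 0 5.7' 25;python3 -c '
from h import *
go([564.2,225.7,-23],-78.4)'
```

```text
t: 16.22
ee_pos: [564.9, 225.9, -21.7]
tcp_rot: [-178.5, 90.0, 13.1]
ft_force: [0.5, -0.5, 0.0]
width: 66.2
t 16.22 tcp [564.9 225.9 -21.7] head -78.45 F [ 0.5 -0.5  0. ] M [0.02 0.   0.02] w 66.2 q [19. 11. 88. -0. 82. 97.]
tool shift cm [0.13 0.01 0.07] roll -0.05
t: 16.63
ee_pos: [565.0, 226.0, -21.5]
tcp_rot: [-172.3, 90.0, 19.3]
ft_force: [-0.8, 0.0, 1.6]
width: 58.0
t 16.63 tcp [565.  226.  -21.5] head -78.45 F [-0.8  0.   1.6] M [0.08 0.03 0.04] w 58.0 q [19. 11. 88.  0. 82. 97.]
tool shift cm [0.15 0.01 0.08] roll -0.05
```

```bash
python3 -m creep '0 0 0 0 5.5;-0.5 0 0 0 5.5;-0.5 0 0 0 5.5;0 0 0 0 5.5;0 0 0 0 5.5' 30;python3 -c '
from h import *
go([564.2,225.7,-23],-78.4)
i=crop("scene",355,200,60,60,11,"d6")'
```

```text
t: 17.05
ee_pos: [565.1, 226.0, -11.2]
tcp_rot: [-174.5, 89.9, 17.0]
ft_force: [0.1, 0.1, -1.0]
width: 57.9
t 17.05 tcp [565.1 226.  -11.2] head -78.45 F [ 0.1  0.1 -1. ] M [ 0.02 -0.   -0.05] w 57.9 q [19. 10. 87. -0. 83. 97.]
tool shift cm [1.18 0.01 0.1 ] roll -0.05
```

View pics/d6.png

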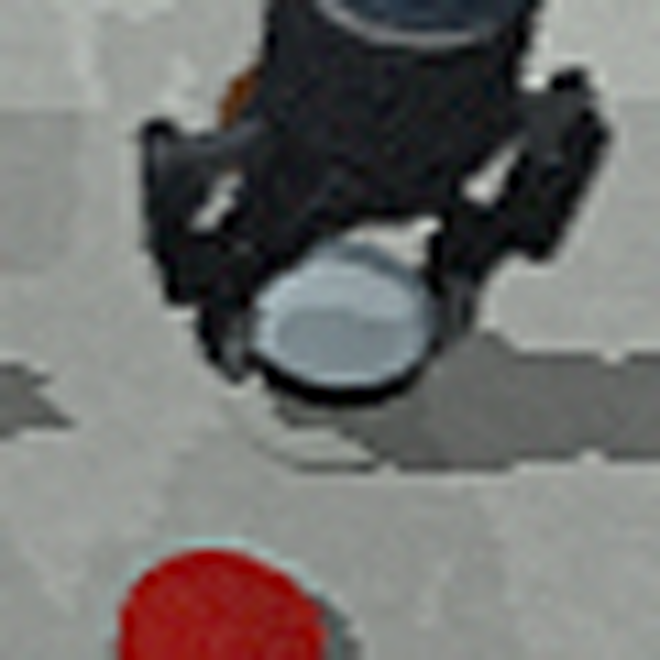

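```bash
cat >> h.py <<'E'
LOFF=np.array([0.5,0,-47.5])
def lens_target(x,z,y=0): return seat([[x,y,z]])[0]+LOFF
E
python3 -m creep '-3 0 0 0 5.5;-4 0 0 0 5.5;-4 0 0 0 5.5;-4 0 0 0 5.5;0 0 0 0 5.5';python3 -c '
from h import *
go(lens_target(0,80),-78.4)'
```

```text
t: 17.52
ee_pos: [568.2, 227.1, 149.1]
tcp_rot: [-173.1, 89.1, 18.4]
ft_force: [1.1, -0.4, 1.7]
width: 58.0
t 17.52 tcp [568.2 227.1 149.1] head -78.45 F [ 1.1 -0.4  1.7] M [ 0.01 -0.02  0.02] w 58.0 q [19.  6. 75. -0. 98. 97.]
tool shift cm [ 2.4  36.37 17.67] roll -0.05
```

```bash
python3 -m creep '0 2 1 0 5.5;0 3 1.5 0 5.5;0 3.6 1.75 0 5.5;0 3.6 1.75 0 5.5;0 3.6 1.75 0 5.5';python3 -m creep '0 3.6 1.75 0 5.5;0 3.6 1.75 0 5.5;0 3.6 1.75 0 5.5;0.5 3.6 1.75 0 5.5;0.5 3 1.5 0 5.5';python3 -m creep '0.8 1.9 0.9 0 5.5;0.7 1 0.6 0 5.5;0 0 0 0 5.5;0 0 0 0 5.5;0 0 0 0 5.5';python3 -c '
from h import *
go(lens_target(0,80),-78.4)'
```

```text
t: 17.93
ee_pos: [519.6, 54.3, 137.6]
tcp_rot: [18.2, 90.0, -150.2]
ft_force: [2.7, -0.8, -0.8]
width: 57.6
t: 18.35
ee_pos: [471.2, -134.3, 128.2]
tcp_rot: [121.3, 89.9, -47.2]
ft_force: [0.5, 0.3, 0.6]
width: 57.9
t: 18.77
ee_pos: [463.6, -162.2, 113.3]
tcp_rot: [-127.5, 90.0, 64.1]
ft_force: [-0.3, -0.8, -1.4]
width: 57.7
t 18.77 tcp [ 463.6 -162.2  113.3] head -78.39 F [-0.3 -0.8 -1.4] M [ 0.03 -0.01 -0.03] w 57.7 q [-23. -12.  96.   0.  96.  55.]
tool shift cm [-0.85  0.32 -0.42] roll 0.01
```

```bash
python3 -m creep '0 0.3 -0.4 0 5.5;0.5 0 -0.5 0 5.5;0 0 0 0 5.5;0 0 0 0 5.5;0 0 0 0 5.5';python3 -c '
from h import *
go(lens_target(0,50),-78.4)
p,R,s=state(); lc=p-LOFF; a=np.linspace(0,6.29,60)
L=cell()+[(lc+np.c_[30*np.cos(a),30*np.sin(a),h+0*a],(255,0,255)) for h in(-6,6)]
i=crop("scene",240,150,60,60,12,"e1",L)
i=crop("top",330,180,60,60,11,"e2",L)'
```

```text
t: 19.18
ee_pos: [472.7, -164.0, 108.0]
tcp_rot: [-33.8, 90.0, 157.8]
ft_force: [0.6, -0.5, -1.6]
width: 57.9
t 19.18 tcp [ 472.7 -164.   108. ] head -78.4 F [ 0.6 -0.5 -1.6] M [-0.04  0.02  0.03] w 57.9 q [-23. -10.  95.  -0.  95.  55.]
tool shift cm [ 1.22 -0.03 -1.06] roll -0.0
```

View pics/e1.png

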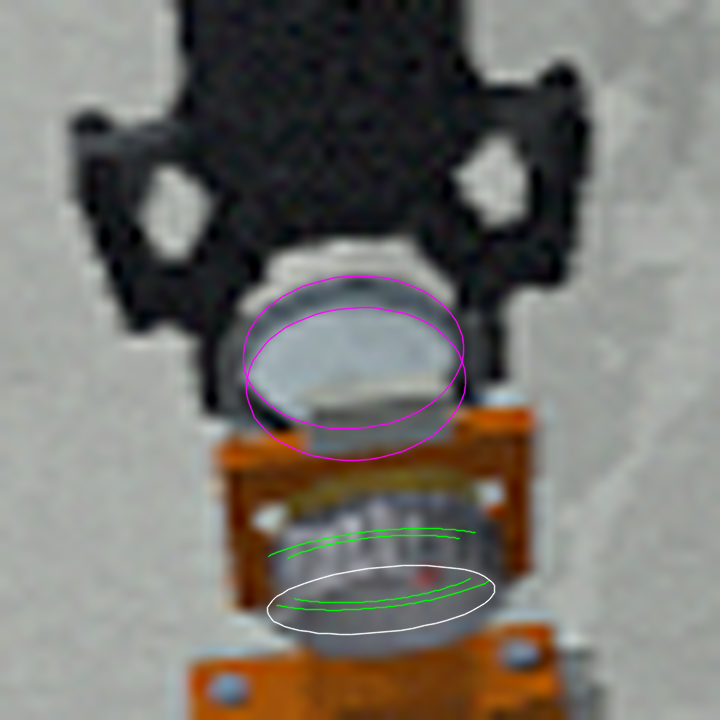

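View pics/e2.png

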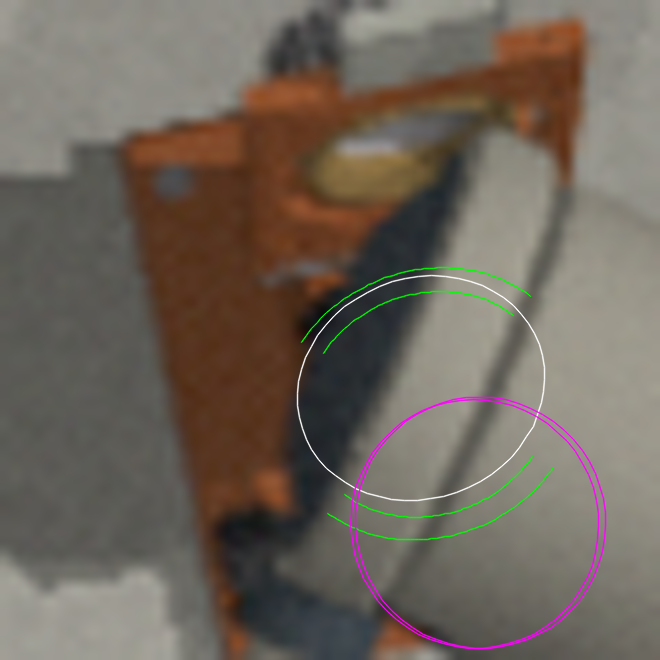

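```bash
sed -i 's/S0=np.array(\[507,-156.5,100.\])/S0=np.array([506.8,-156.1,100.])/' h.py; python3 -m creep '0.7 0 -0.6 0 5.5;0.7 0 -0.5 0 5.5;0.7 0 -0.5 0 5.5;0 0 0 0 5.5;0 0 0 0 5.5';python3 -c '
from h import *
go(lens_target(0,25),-78.4)
'
```

```text
t: 19.7
ee_pos: [487.9, -160.9, 85.9]
tcp_rot: [-32.8, 89.9, 158.8]
ft_force: [-0.5, -0.9, -0.2]
width: 57.5
t 19.7 tcp [ 487.9 -160.9   85.9] head -78.43 F [-0.5 -0.9 -0.2] M [ 0.   -0.04  0.03] w 57.5 q [-22.  -8.  95.  -0.  93.  56.]
tool shift cm [ 1.17 -0.08 -0.75] roll -0.03
```

```bash
python3 -m creep '0.6 -0.05 -0.4 0 5.5;0.6 0 -0.35 0 5.5;0 0 0 0 5.5;0 0 0 0 5.5;0 0 0 0 5.5' 20;python3 -c '
from h import *
go(lens_target(0,20),-78.4)
'
```

```text
t: 20.12
ee_pos: [495.4, -159.3, 75.2]
tcp_rot: [0.2, 90.0, -168.3]
ft_force: [-0.6, 0.6, 0.0]
width: 58.0
t 20.12 tcp [ 495.4 -159.3   75.2] head -78.45 F [-0.6  0.6  0. ] M [-0.03 -0.04 -0.  ] w 58.0 q [-22.  -6.  95.  -0.  91.  57.]
tool shift cm [ 0.53 -0.07 -0.23] roll -0.05
```

```bash
python3 -m creep '0.26 -0.07 -0.12 0 5.5;0.26 0 -0.12 0 5.5;0 0 0 0 5.5;0 0 0 0 5.5;0 0 0 0 5.5' 20;python3 -m creep '0.1 0 -0.05 0 5.5;0.1 0 -0.05 0 5.5;0.1 0 -0.05 0 5.5;0 0 0 0 5.5;0 0 0 0 5.5' 20;python3 -c '
from h import *
go(lens_target(0,15),-78.4)
'
```

```text
t: 20.53
ee_pos: [497.7, -158.1, 70.0]
tcp_rot: [-57.0, 90.0, 134.5]
ft_force: [0.3, 0.3, -0.3]
width: 57.8
t: 20.95
ee_pos: [498.0, -158.1, 67.7]
tcp_rot: [-0.8, 89.9, -169.3]
ft_force: [-8.0, 0.2, 6.1]
width: 57.5
t 20.95 tcp [ 498.  -158.1   67.7] head -78.47 F [-8.   0.2  6.1] M [0.07 1.11 0.12] w 57.5 q [-21.  -6.  95.  -0.  91.  57.]
tool shift cm [ 0.22 -0.01 -0.2 ] roll -0.07
```

```bash
python3 -m creep '0.1 0 0 0 5.5;0.1 0 0 0 5.5;0 0 0 0 5.5;0 0 0 0 5.5;0 0 0 0 5.5' 20;python3 -c '
from h import *
go(lens_target(0,15),-78.4)
p,R,s=state(); print((seatR().T@(p-LOFF-S0)).round(2))
i=crop("top",330,180,60,60,11,"f2")
'
```

```text
t: 21.37
ee_pos: [498.2, -158.2, 65.9]
tcp_rot: [9.7, 89.9, -158.7]
ft_force: [-7.4, 0.3, 5.9]
width: 57.4
t 21.37 tcp [ 498.2 -158.2   65.9] head -78.48 F [-7.4  0.3  5.9] M [0.06 0.94 0.06] w 57.4 q [-21.  -6.  95.  -0.  91.  57.]
tool shift cm [ 0.04 -0.02 -0.18] roll -0.08
[-1.35 -0.19 16.27]
```

View pics/f2.png

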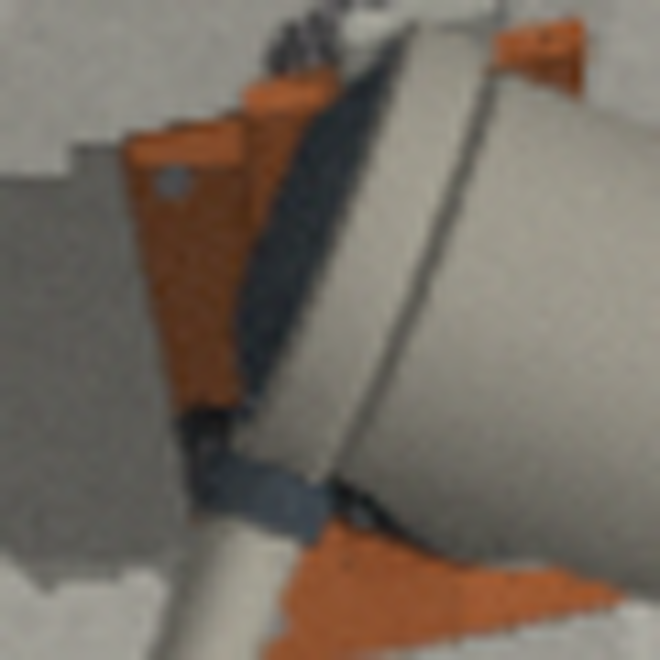

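```bash
python3 -m creep '0.16 0 -0.12 0 5.5;0.16 0 -0.12 0 5.5;0 0 0 0 5.5;0 0 0 0 5.5;0 0 0 0 5.5' 20;python3 -c '
from h import *
go(lens_target(0,15),-78.4)
p,R,s=state(); print((seatR().T@(p-LOFF-S0)).round(2))
'
python3 -m creep '0.17 0 -0.1 0 5.5;0.17 0 -0.1 0 5.5;0 0 0 0 5.5;0 0 0 0 5.5;0 0 0 0 5.5' 20;python3 -c '
from h import *
go(lens_target(0,6),-78.4)
p,R,s=state(); print((seatR().T@(p-LOFF-S0)).round(2))
'
```

```text
t: 21.83
ee_pos: [499.7, -158.0, 62.2]
tcp_rot: [2.0, 89.8, -166.5]
ft_force: [-9.5, -0.3, 5.3]
width: 58.0
t 21.83 tcp [ 499.7 -158.    62.2] head -78.5 F [-9.5 -0.3  5.3] M [-0.15  1.4   0.02] w 58.0 q [-21.  -5.  95.  -0.  90.  57.]
tool shift cm [-0.33 -0.03 -0.03] roll -0.1
[-1.88 -0.3  12.31]
t: 22.25
ee_pos: [501.8, -157.7, 58.7]
tcp_rot: [4.5, 89.8, -164.0]
ft_force: [-9.7, -1.0, 5.0]
width: 57.9
t 22.25 tcp [ 501.8 -157.7   58.7] head -78.5 F [-9.7 -1.   5. ] M [-0.22  1.25 -0.01] w 57.9 q [-21.  -5.  95.  -0.  90.  57.]
tool shift cm [ 0.1  -0.04 -0.27] roll -0.1
[-1.85 -0.41  8.22]
```

```bash
python3 -m creep '0.15 0 -0.05 0 5.5;0.1 0 -0.05 0 5.5;0 0 0 0 5.5;0 0 0 0 5.5;0 0 0 0 5.5' 20;python3 -c '
from h import *
go(lens_target(0,6),-78.4)
p,R,s=state(); print((seatR().T@(p-LOFF-S0)).round(2))
tip,L=fing(tipback=5)
i=crop("scene",240,150,60,60,12,"g1")
'
```

```text
t: 22.67
ee_pos: [502.3, -157.8, 58.0]
tcp_rot: [14.9, 89.8, -153.6]
ft_force: [-15.2, 0.0, 14.0]
width: 57.8
t 22.67 tcp [ 502.3 -157.8   58. ] head -78.51 F [-15.2   0.   14. ] M [-0.08  2.24 -0.  ] w 57.8 q [-21.  -5.  95.  -0.  90.  58.]
tool shift cm [ 0.03 -0.06 -0.22] roll -0.11
[-1.75 -0.64  7.35]
```

View pics/g1.png

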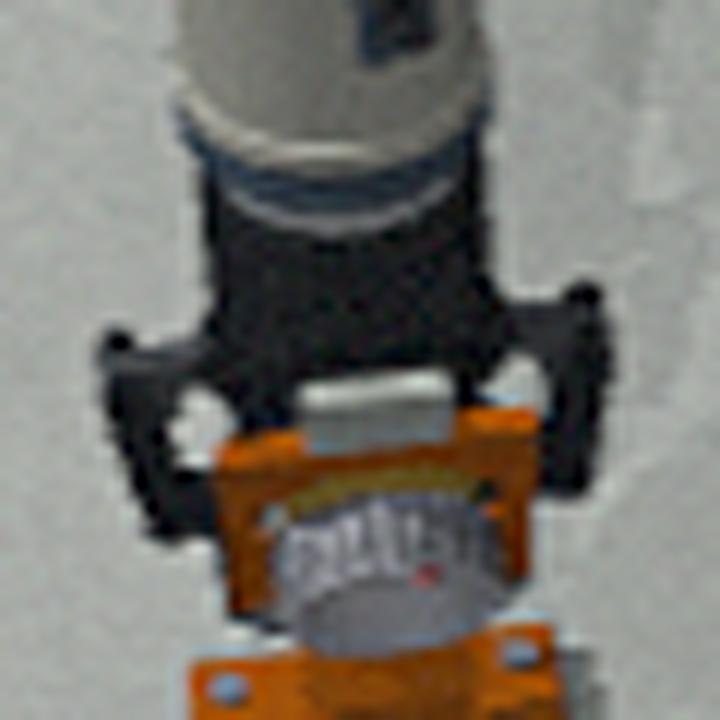

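```bash
python3 -m creep '-0.1 0 0.1 0 5.5;0 0 0 0 6.1;0 0 0 0 6.5;0 0 0 0 7.5;0 0 0 0 8.5' 20;python3 -m creep '0 0 0 0 8.5;-0.5 0 0.2 0 8.5;-1 0 0.5 0 8.5;-2 0 1 0 8.5;-2 0 1 0 8.5' 20;python3 -m creep '-2 0 1 0 8.5;-2 0 2 0 8.5;-2 0 3 0 8.5;-1 0 4 0 8.5;0 0 4 0 8.5' 20;python3 -c '
from h import *
go(S0,-78.4)
i=crop("top",330,180,60,60,11,"h1",cell())
'
```

```text
t: 23.13
ee_pos: [503.6, -156.8, 56.5]
tcp_rot: [-72.9, 90.0, 118.7]
ft_force: [-1.1, 0.0, 0.1]
width: 84.6
t: 23.55
ee_pos: [476.1, -162.1, 112.5]
tcp_rot: [-33.4, 89.9, 158.1]
ft_force: [0.6, -0.3, 0.4]
width: 85.0
t: 23.97
ee_pos: [339.2, -190.8, 185.9]
tcp_rot: [131.5, 89.7, -36.9]
ft_force: [-1.1, -1.0, 0.5]
width: 84.9
t 23.97 tcp [ 339.2 -190.8  185.9] head -78.37 F [-1.1 -1.   0.5] M [-0.05  0.06  0.05] w 84.9 q [-34. -28. 101.  -0. 107.  44.]
tool shift cm [  8.65  -0.05 -17.08] roll 0.03
```

View pics/h1.png

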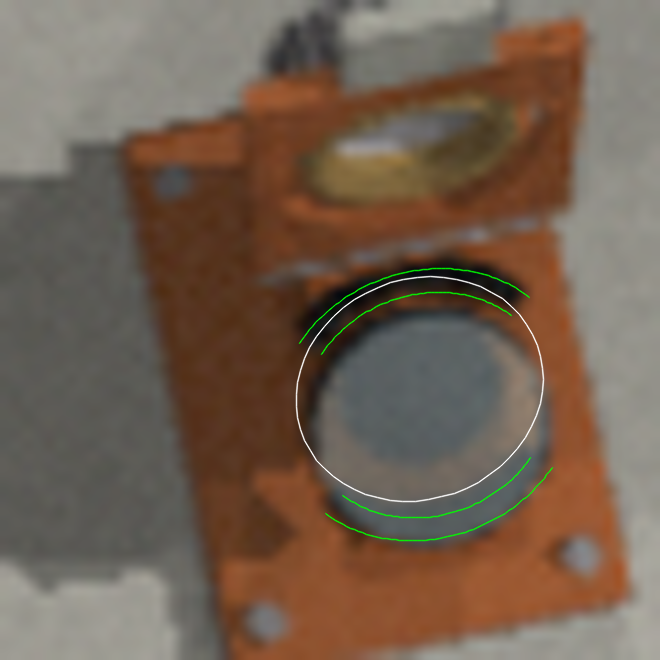

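```bash
cat >> h.py <<'E'
def lensL(cx,cy,cz,th,col=(255,0,255)):
    t=np.radians(th);M=np.array([[np.cos(t),0,np.sin(t)],[0,1,0],[-np.sin(t),0,np.cos(t)]]) # +th raises -x side
    return [(seat(np.array([cx,cy,cz])+circ(30,h)@M.T),col) for h in(-6,6)]
E
python3 - <<'E'
from h import *
i=arm.snapshot("top")[:,:,::-1].copy();cv2.imwrite("pics/h_raw.png",i)
crop("top",330,180,60,60,11,"h2",cell()+lensL(0,0,6,0,(255,255,0))+lensL(-4,-2,10.7,9),i)
E
```

```text
(no output)
```

View pics/h2.png

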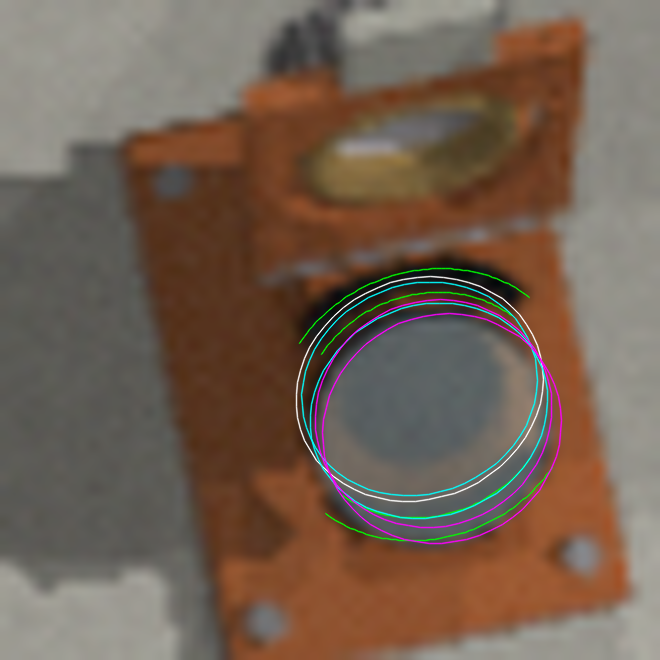

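```bash
cat >> h.py <<'E'
AW=np.array([np.cos(np.radians(YAW)),np.sin(np.radians(YAW)),0])
B=2.0
def corner(x,z,y=0,half=11,off=29.1): # reported TCP so that leading (away) bottom corner of fingers is at seat (x,y,z)
    return seat([[x,y,z]])[0]+AW*(B-half)-np.array([0,0,off])
E
python3 -m creep '0 0 -3 0 0;0 0 -3 0 0;0 0 0 0 0;0 0 0 0 0;0 0 0 0 0' ; python3 -c '
from h import *
print(corner(-45,25,-1)); go(corner(-45,25,-1),-78.4)'
```

```text
t: 24.48
ee_pos: [398.5, -178.2, 182.2]
tcp_rot: [-8.0, 90.0, -176.5]
ft_force: [0.1, 0.5, 0.2]
width: 24.9
[ 447.76504276 -169.23898701   70.05063509]
t 24.48 tcp [ 398.5 -178.2  182.2] head -78.42 F [0.1 0.5 0.2] M [-0.03 -0.   -0.02] w 24.9 q [-29. -20.  96.  -0. 104.  50.]
tool shift cm [11.21  0.11 -5.01] roll -0.02
```

```bash
python3 -m creep '2.5 0.1 -1.2 0 0;2.9 0 -1.3 0 0;2.9 0 -1.3 0 0;2.9 0 -1.2 0 0;0 0 0 0 0' ; python3 -m creep '0.9 0 0.1 0 0;0 0 0 0 0;0 0 0 0 0;0 0 0 0 0;0 0 0 0 0' ;python3 -c '
from h import *
go(corner(-45,15,-1),-78.4)
i=crop("top",330,180,60,60,11,"i1",cell())'
```

```text
t: 24.9
ee_pos: [445.3, -167.7, 63.7]
tcp_rot: [-38.5, 89.5, 153.1]
ft_force: [-1.0, -0.4, -1.1]
width: 0.0
t: 25.32
ee_pos: [447.4, -170.1, 62.8]
tcp_rot: [142.7, 89.8, -25.8]
ft_force: [-0.4, -0.1, 0.7]
width: -0.2
t 25.32 tcp [ 447.4 -170.1   62.8] head -78.48 F [-0.4 -0.1  0.7] M [-0.04 -0.03 -0.01] w -0.2 q [-25. -13. 102.  -0.  91.  54.]
tool shift cm [ 0.14 -0.08 -0.55] roll -0.08
```

View pics/i1.png

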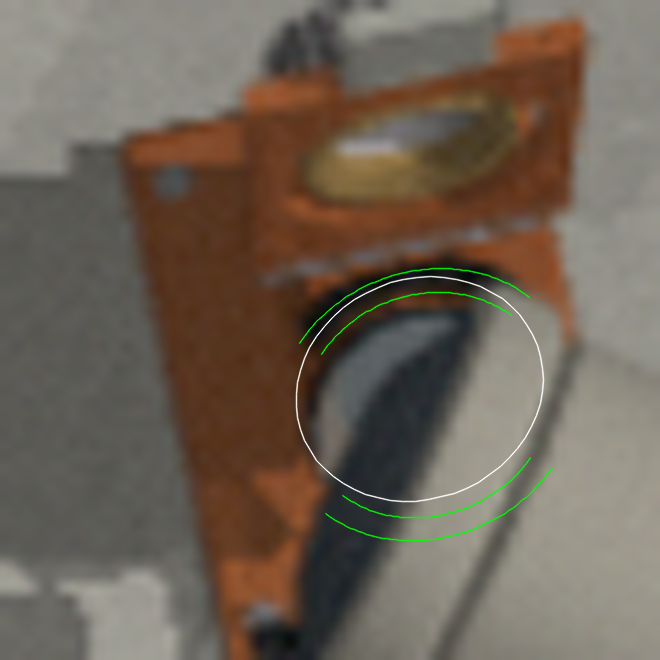

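```bash
python3 -m creep '0.07 -0.08 -0.5 0 0;0 0 -0.48 0 0;-0.1 0 -0.17 0 0;0 0 0 0 0;0 0 0 0 0' ;python3 -c '
from h import *
go(corner(-37,13.5,-1),-78.4)'; python3 -m creep '-0.05 0 -0.09 0 0;-0.05 0 -0.09 0 0;0 0 0 0 0;0 0 0 0 0;0 0 0 0 0';python3 -c '
from h import *
go(corner(-37,13.5,-1),-78.4)'
```

```text
t: 25.78
ee_pos: [458.1, -166.3, 61.1]
tcp_rot: [-28.4, 90.0, 163.2]
ft_force: [-0.0, -0.8, 0.3]
width: -0.2
t 25.78 tcp [ 458.1 -166.3   61.1] head -78.43 F [-0.  -0.8  0.3] M [0.07 0.02 0.01] w -0.2 q [-24. -11. 101.  -0.  91.  54.]
tool shift cm [-0.29  0.08 -0.19] roll -0.03
t: 26.2
ee_pos: [459.7, -166.1, 62.2]
tcp_rot: [-76.8, 90.0, 114.7]
ft_force: [-0.1, -0.7, -0.3]
width: 0.2
t 26.2 tcp [ 459.7 -166.1   62.2] head -78.46 F [-0.1 -0.7 -0.3] M [ 0.04  0.04 -0.01] w 0.2 q [-24. -11. 101.   0.  91.  55.]
tool shift cm [-0.19  0.07 -0.04] roll -0.06
```

```bash
python3 -m creep '-0.2 0 -0.1 0 0;-0.1 0 -0.18 0 0;0 0 0 0 0;0 0 0 0 0;0 0 0 0 0' ;python3 -c '
from h import *
go(corner(-33,13.5,-1),-78.4)'; python3 -m creep '-0.05 0 -0.09 0 0;-0.05 0 -0.09 0 0;0 0 0 0 0;0 0 0 0 0;0 0 0 0 0';python3 -c '
from h import *
go(corner(-33,13.5,-1),-78.4)
crop("top",330,180,60,60,11,"i2",cell())'
```

```text
t: 26.62
ee_pos: [462.5, -165.5, 65.2]
tcp_rot: [148.5, 90.0, -20.0]
ft_force: [0.1, -0.4, -0.3]
width: -0.2
t 26.62 tcp [ 462.5 -165.5   65.2] head -78.45 F [ 0.1 -0.4 -0.3] M [-0.02  0.02  0.01] w -0.2 q [-24. -11. 100.   0.  91.  55.]
tool shift cm [-0.09  0.07 -0.09] roll -0.05
t: 27.03
ee_pos: [464.2, -165.1, 66.2]
tcp_rot: [-19.4, 90.0, 172.2]
ft_force: [-0.4, -0.1, -0.1]
width: 0.0
t 27.03 tcp [ 464.2 -165.1   66.2] head -78.45 F [-0.4 -0.1 -0.1] M [0.02 0.01 0.03] w 0.0 q [-24. -11. 100.  -0.  91.  55.]
tool shift cm [0.01 0.07 0.08] roll -0.05
```

View pics/i2.png

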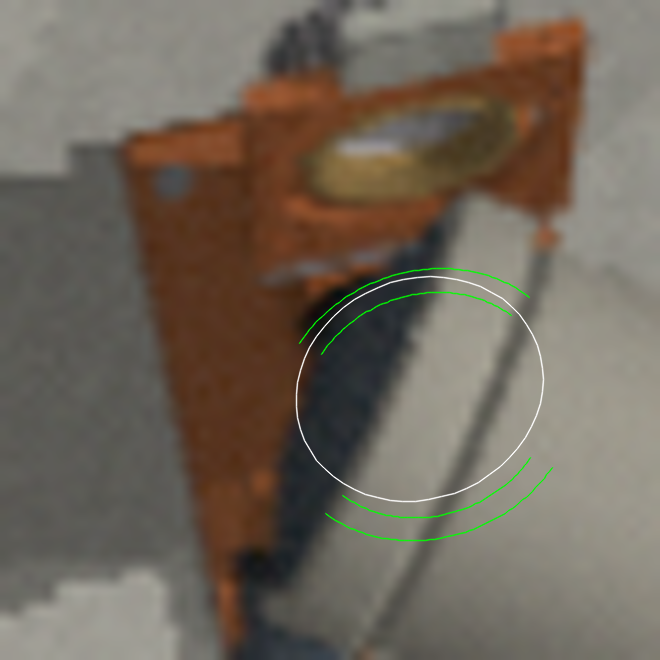

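```bash
python3 -m creep '-0.05 -0.05 -0.09 0 0;-0.05 0 -0.09 0 0;0 0 0 0 0;0 0 0 0 0;0 0 0 0 0' ;python3 -m creep '-0.05 0 -0.09 0 0;-0.05 0 -0.09 0 0;0 0 0 0 0;0 0 0 0 0;0 0 0 0 0';python3 -c '
from h import *
go(corner(-33,13.5,-1),-78.4)'
```

```text
t: 27.5
ee_pos: [465.9, -164.3, 67.2]
tcp_rot: [-2.1, 90.0, -170.6]
ft_force: [-0.5, 0.3, -0.2]
width: 0.3
t: 27.92
ee_pos: [467.6, -163.9, 68.2]
tcp_rot: [-10.0, 90.0, -178.4]
ft_force: [-0.1, -0.1, -1.0]
width: -0.1
t 27.92 tcp [ 467.6 -163.9   68.2] head -78.45 F [-0.1 -0.1 -1. ] M [-0.01 -0.    0.04] w -0.1 q [-23. -10.  99.  -0.  91.  55.]
tool shift cm [0.21 0.12 0.44] roll -0.05
```

```bash
python3 -m creep '-0.05 0 -0.09 0 0;-0.05 0 -0.09 0 0;0 0 0 0 0;0 0 0 0 0;0 0 0 0 0';python3 -c '
from h import *
go(corner(-33,13.5,-1),-78.4)'
```

```text
t: 28.33
ee_pos: [469.4, -163.6, 69.2]
tcp_rot: [-7.7, 90.0, -176.2]
ft_force: [-0.1, -0.1, -0.3]
width: -0.0
t 28.33 tcp [ 469.4 -163.6   69.2] head -78.45 F [-0.1 -0.1 -0.3] M [ 0.07  0.04 -0.01] w -0.0 q [-23. -10.  99.  -0.  91.  55.]
tool shift cm [0.31 0.12 0.62] roll -0.05
```

```bash
python3 -m creep '-0.5 0 2 0 0;0 0 4 0 0;0 0 4 0 0;0 0 2 0 0;0 0 0 0 0';python3 -c '
from h import *
go(corner(-33,13.5,-1),-78.4)
i=crop("top",330,180,60,60,11,"i3",cell()+lensL(0,0,6,0,(255,255,0)))
crop("top",330,180,60,60,11,"i4",[],i)'
```

```text
t: 28.75
ee_pos: [349.2, -188.3, 74.3]
tcp_rot: [55.5, 89.9, -113.1]
ft_force: [-0.1, -0.6, 0.5]
width: 0.1
t 28.75 tcp [ 349.2 -188.3   74.3] head -78.6 F [-0.1 -0.6  0.5] M [ 0.03 -0.04 -0.06] w 0.1 q [-33. -27. 112.  -0.  95.  45.]
tool shift cm [  0.81   0.07 -11.66] roll -0.2
```

View pics/i3.png

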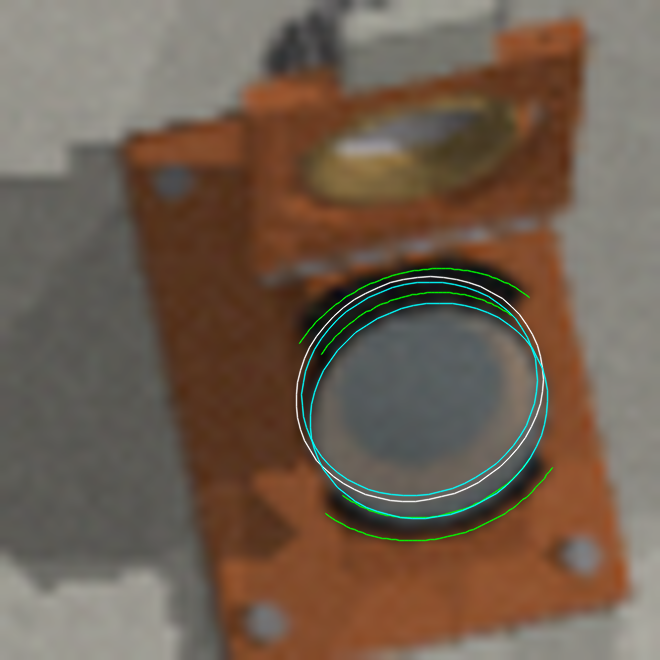

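View pics/i4.png

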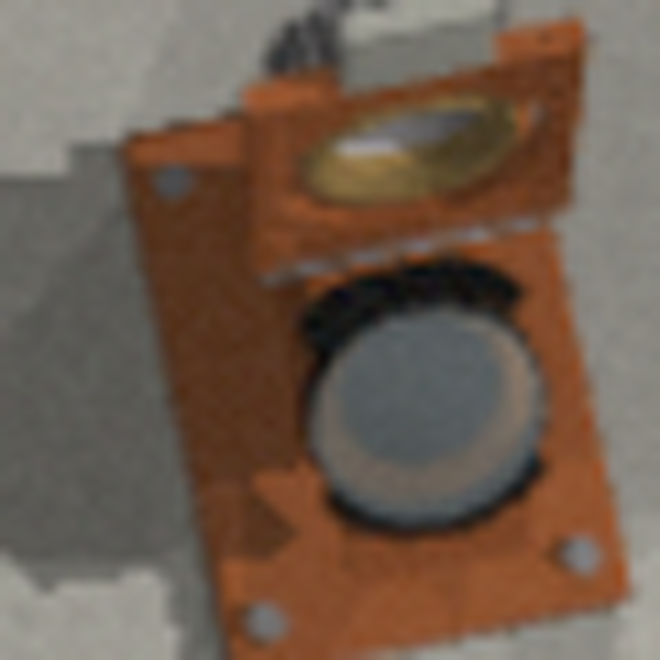

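```bash
cat >> h.py <<'E'
def lidtcp(adeg,push=2.0):
    a=np.radians(adeg);u=np.array([0,0,1.])
    if adeg>120:
        H=lidp(a,124,0,4); P=seat([H])[0]; P[2]=243; P=P+AW*(11-push)
    else:
        if adeg>=30: d=108+11*(120-adeg)/90; s=11
        else: d=97+15*(30-adeg)/30; s=-11
        P=seat([lidp(a,d,0,4-push)])[0]+AW*s
    return P+AW*B-[0,0,29.1]
E
python3 -c '
from h import *
over=lidtcp(140.4,-14)
print(over); go(over+[0,0,45],-78.4)
pr=None
p,R,s=state()
for a in [140.4,130,121,120,112,104,96,88,80,72,64,56,48,40,32,30,29,24,16,8,0,-2]:
    q=lidtcp(a)
    print(a,q.round(0), None if pr is None else ((R.T@(q-pr))/10).round(2)); pr=q'
```

```text
[ 614.55855034 -133.98034631  213.9       ]
t 28.8 tcp [ 350.9 -188.1   74.5] head -78.59 F [-0.4 -0.1  0.3] M [0.03 0.   0.01] w -0.0 q [-33. -27. 112.  -0.  95.  45.]
tool shift cm [-18.41  -0.07 -26.93] roll -0.19
140.4 [ 599. -137.  214.] None
130 [ 578. -142.  214.] [-0.    0.01  2.15]
121 [ 559. -145.  214.] [-0.    0.01  1.93]
120 [ 557. -146.  220.] [-0.66  0.    0.22]
112 [ 542. -149.  221.] [-0.02  0.    1.52]
104 [ 527. -152.  219.] [0.19 0.   1.52]
96 [ 512. -155.  215.] [0.41 0.   1.49]
88 [ 498. -158.  208.] [0.62 0.   1.43]
80 [ 485. -161.  200.] [0.82 0.   1.34]
72 [ 473. -163.  190.] [1.01 0.   1.23]
64 [ 463. -165.  178.] [1.18 0.   1.08]
56 [ 454. -167.  165.] [1.33 0.   0.91]
48 [ 447. -168.  150.] [1.46 0.   0.73]
40 [ 442. -169.  135.] [ 1.56 -0.    0.52]
32 [ 439. -170.  119.] [ 1.63 -0.    0.3 ]
30 [ 438. -170.  114.] [ 0.41 -0.    0.04]
29 [ 438. -170.  113.] [ 0.17 -0.    0.05]
24 [ 436. -171.  104.] [ 0.88 -0.    0.22]
16 [ 434. -171.   89.] [ 1.48 -0.    0.17]
8 [ 434. -171.   74.] [ 1.54 -0.   -0.05]
0 [ 437. -170.   58.] [ 1.57 -0.   -0.29]
-2 [ 438. -170.   54.] [ 0.39 -0.   -0.11]
```

```bash
python3 -m creep '-4 0 -0.5 -0.2 0;-4 0 -0.5 0 0;-4 0 -0.5 0 0;-4 0 -0.5 0 0;-2.4 0 -2.5 0 0'; python3 -m creep '0 0 -4 0 0;0 0 -4 0 0;0 0 -4 0 0;0 0 -4 0 0;0 0 -4 0 0'; python3 -m creep '0 0 -2.4 0 0;0 0 0 0 0;0 0 0 0 0;0 0 0 0 0;0 0 0 0 0'; python3 -c '
from h import *
go(lidtcp(140.4,-14),-78.4)'
```

```text
t: 29.22
ee_pos: [396.4, -179.0, 264.0]
tcp_rot: [134.1, 89.6, -34.2]
ft_force: [-0.4, -0.2, 0.7]
width: 0.0
t: 29.63
ee_pos: [594.7, -136.3, 257.4]
tcp_rot: [-146.1, 90.0, 45.7]
ft_force: [-0.1, -0.7, 1.0]
width: 0.3
t: 30.05
ee_pos: [614.8, -133.0, 259.0]
tcp_rot: [147.3, 89.9, -21.0]
ft_force: [0.0, -0.5, -0.5]
width: 0.0
t 30.05 tcp [ 614.8 -133.   259. ] head -78.27 F [ 0.  -0.5 -0.5] M [-0.02 -0.01 -0.02] w 0.0 q [-15.  11.  58.  -0. 111.  63.]
tool shift cm [4.51 0.09 0.05] roll 0.13
```

Descend behind the tab, then pull.

```bash
python3 -m creep '1.5 0.1 0 0 0;1.5 0 0 0 0;1.5 0 0 0 0;0 0 0 0 0;0 0 0.6 0 0'; python3 -c '
from h import *
go(lidtcp(140.4,2),-78.4)
crop("scene",240,130,60,60,11,"j1")'
```

```text
t: 30.47
ee_pos: [608.8, -135.1, 213.1]
tcp_rot: [-38.9, 90.0, 152.8]
ft_force: [0.2, 0.3, 1.3]
width: 0.4
t 30.47 tcp [ 608.8 -135.1  213.1] head -78.28 F [0.2 0.3 1.3] M [ 0.    0.   -0.02] w 0.4 q [-16.   9.  65.   0. 106.  63.]
tool shift cm [-0.08  0.    1.01] roll 0.12
```

View pics/j1.png

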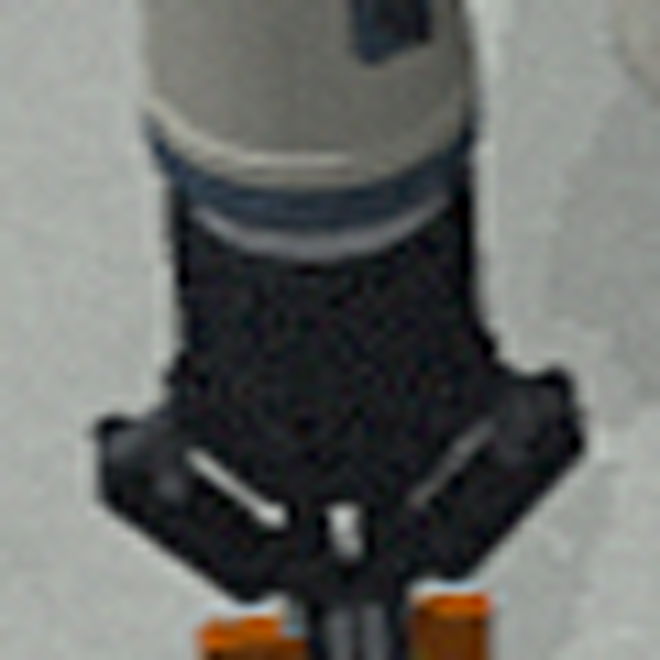

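```bash
python3 -m creep '0 0 1 0 0;0 0 1 0 0;0 0 1 0 0;0 0 1 0 0;0 0 1 0 0'; python3 -m creep '-0.4 0 0.5 0 0;-0.2 0 0.8 0 0;0 0 0.8 0 0;0.1 0 0.8 0 0;0.1 0 0.8 0 0'; python3 -c '
from h import *
go(lidtcp(104),-78.4)
crop("scene",240,130,60,60,11,"j2")'
```

```text
t: 30.93
ee_pos: [562.5, -145.3, 218.3]
tcp_rot: [158.3, 89.3, -9.9]
ft_force: [6.9, 1.6, 5.4]
width: -0.0
t: 31.35
ee_pos: [525.5, -152.6, 218.8]
tcp_rot: [165.7, 89.7, -2.5]
ft_force: [7.2, 1.0, -3.1]
width: -0.1
t 31.35 tcp [ 525.5 -152.6  218.8] head -78.21 F [ 7.2  1.  -3.1] M [ 0.25 -1.27  0.  ] w -0.1 q [-20.  -3.  77.   0. 106.  58.]
tool shift cm [ 0.01 -0.03 -0.16] roll 0.19
```

View pics/j2.png

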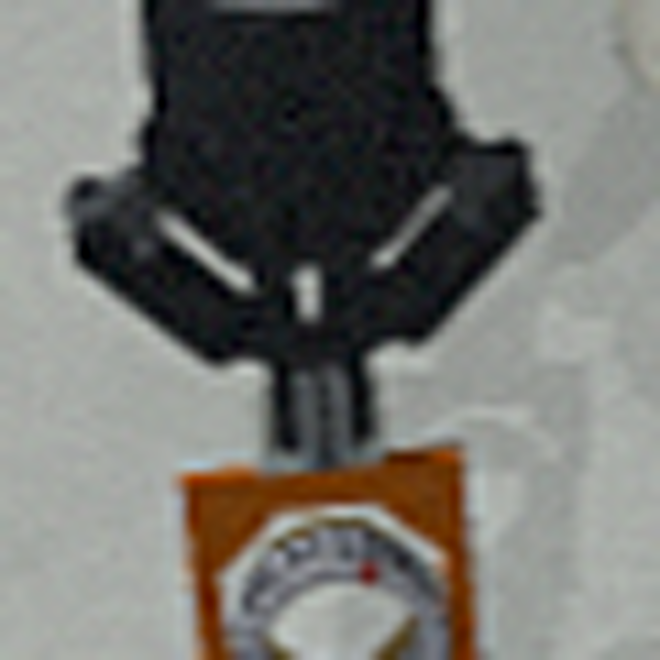

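```bash
python3 -m creep '0.41 0 1.4 0 0;0.62 0 1.43 0 0;0.82 0 1.34 0 0;1.01 0 1.23 0 0;0 0 0 0 0'; python3 -c '
from h import *
go(lidtcp(72),-78.4)';  python3 -m creep '1.18 0 1.08 0 0;1.33 0 0.91 0 0;1.46 0 0.73 0 0;1.56 0 0.52 0 0;0 0 0 0 0'; python3 -c '
from h import *
go(lidtcp(40),-78.4)
crop("scene",240,140,60,60,11,"j3")'
```

```text
t: 31.82
ee_pos: [470.6, -164.1, 189.5]
tcp_rot: [143.3, 89.9, -25.0]
ft_force: [-0.1, -0.7, 0.4]
width: -0.3
t 31.82 tcp [ 470.6 -164.1  189.5] head -78.3 F [-0.1 -0.7  0.4] M [ 0.02 -0.   -0.02] w -0.3 q [-23. -11.  87.  -0. 103.  55.]
tool shift cm [-0.07 -0.05 -0.28] roll 0.1
t: 32.23
ee_pos: [439.6, -170.5, 133.2]
tcp_rot: [142.5, 90.0, -25.8]
ft_force: [0.2, -0.2, -0.9]
width: 0.1
t 32.23 tcp [ 439.6 -170.5  133.2] head -78.29 F [ 0.2 -0.2 -0.9] M [ 0.03  0.   -0.03] w 0.1 q [-25. -15.  97.  -0.  98.  53.]
tool shift cm [-0.17 -0.05 -0.21] roll 0.11
```

View pics/j3.png

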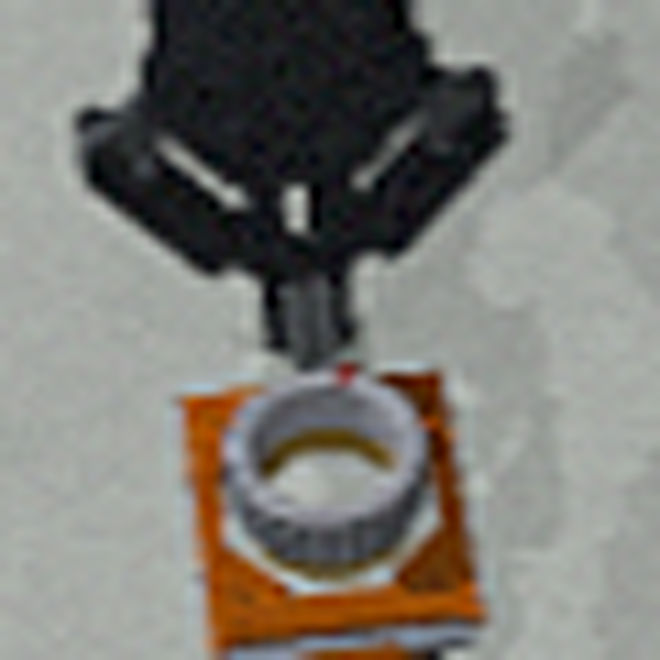

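```bash
python3 -m creep '1.6 0 0.1 0 0;0.6 0 0 0 0;0.9 0 0.1 0 0;1.4 0 0.1 0 0;0 0 0 0 0'; python3 -c '
from h import *
go(lidtcp(16),-78.4)'; python3 -m creep '1.0 0 -0.1 0 0;1 0 -0.2 0 0;0 0 0 0 0;0 0 0 0 0;0 0 0 0 0';  python3 -c '
from h import *
go(lidtcp(0),-78.4)
i=crop("scene",240,140,60,60,11,"j4",[(l,(255,255,0)) for l in lidbox(0)])'
```

```text
t: 32.7
ee_pos: [437.4, -171.0, 88.6]
tcp_rot: [148.5, 89.9, -19.8]
ft_force: [0.8, 0.4, 0.3]
width: 0.1
t 32.7 tcp [ 437.4 -171.    88.6] head -78.25 F [0.8 0.4 0.3] M [ 0.   -0.02  0.01] w 0.1 q [-26. -15. 101.   0.  94.  53.]
tool shift cm [-0.07 -0.07  0.34] roll 0.15
t: 33.12
ee_pos: [439.4, -170.3, 68.5]
tcp_rot: [-20.2, 89.9, 171.5]
ft_force: [-0.4, 0.2, 0.0]
width: -0.0
t 33.12 tcp [ 439.4 -170.3   68.5] head -78.25 F [-0.4  0.2  0. ] M [-0.03  0.01 -0.  ] w -0.0 q [-25. -14. 102.  -0.  92.  53.]
tool shift cm [ 1.03 -0.04  0.21] roll 0.15
```

View pics/j4.png

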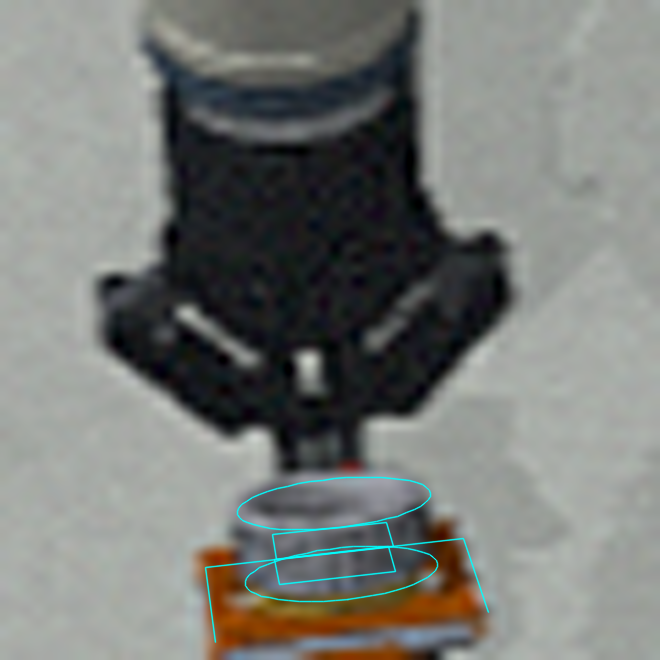

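```bash
python3 -m creep '0.5 0 0 0 0;0.4 0 0 0 0;0.3 0 0 0 0;0 0 0 0 0;0 0 0 0 0'; python3 -m creep '0.2 0 0 0 0;0.2 0 0 0 0;0 0 0 0 0;0 0 0 0 0;0 0 0 0 0';  python3 -c '
from h import *
go(lidtcp(0,0),-78.4)'
```

```text
t: 33.58
ee_pos: [441.2, -170.8, 60.9]
tcp_rot: [148.2, 89.7, -20.1]
ft_force: [-5.8, 2.4, 19.5]
width: 0.0
t: 34.0
ee_pos: [441.6, -170.9, 60.4]
tcp_rot: [146.3, 89.6, -21.9]
ft_force: [-12.6, 6.1, 37.0]
width: -0.2
t 34.0 tcp [ 441.6 -170.9   60.4] head -78.24 F [-12.6   6.1  37. ] M [1.22 1.95 0.08] w -0.2 q [-25. -14. 103.   0.  90.  53.]
tool shift cm [ 0.04 -0.14  0.51] roll 0.16
```

```bash
cat >> h.py <<'E'
def ringtcp(zq,zm): # tip at seat height zq, tool axis crossing ring axis at seat z=zm
    P=seat([[0,0,zm]])[0]; P=P-np.array([0,0,(zm-zq)/np.cos(np.radians(30))]); return P+AW*B-[0,0,34]
E
python3 -m creep '-2 0 0 0 0;-3 0 0 0 0;-3 0 0 -7.16 8.5;-1 0 0 -7.16 8.5;0 0 0 -7.16 8.5' 40;python3 -m creep '0 0 0 0 8.5;0 0 0 0 8.5;0 0 0 0 8.5;0 0 0 0 8.5;0 0 0 0 8.5' 40; python3 -c '
from h import *
T=ringtcp(33.5,41);print(T)
go(T+[0,0,50],-56.9)'
```

```text
t: 34.42
ee_pos: [441.1, -171.1, 146.5]
tcp_rot: [119.6, 89.6, -26.8]
ft_force: [0.0, -0.6, -0.2]
width: 36.0
t: 34.83
ee_pos: [439.5, -170.2, 141.5]
tcp_rot: [-55.4, 89.9, 157.7]
ft_force: [0.2, -0.3, -0.9]
width: 85.0
[ 488.67785788 -159.81994154   92.84678752]
t 34.83 tcp [ 439.5 -170.2  141.5] head -56.87 F [ 0.2 -0.3 -0.9] M [0.   0.   0.01] w 85.0 q [-25. -15.  96.  -0.  99.  32.]
tool shift cm [-0.14  1.82 -4.69] roll 0.03
```

```bash
python3 -m creep '0 0.6 -1.5 0 8.5;0 0.6 -1.6 0 8.5;0 0.6 -1.6 0 8.5;0 0 0 0 8.5;0 0 0 0 8.5' 40; python3 -c '
from h import *
T=ringtcp(33.5,41)
go(T,-56.9)
i=crop("scene",240,140,60,60,11,"k1",[(l,(255,255,0)) for l in lidbox(0)[3:]])
i=crop("top",330,170,60,60,11,"k2",[(l,(255,255,0)) for l in lidbox(0)])'
```

```text
t: 35.25
ee_pos: [488.9, -159.4, 141.5]
tcp_rot: [-49.0, 89.9, 164.2]
ft_force: [0.6, -0.7, -0.2]
width: 85.1
t 35.25 tcp [ 488.9 -159.4  141.5] head -56.77 F [ 0.6 -0.7 -0.2] M [-0.01  0.05 -0.01] w 85.1 q [-22.  -8.  90.  -0.  98.  35.]
tool shift cm [4.87 0.03 0.03] roll 0.13
```

View pics/k1.png

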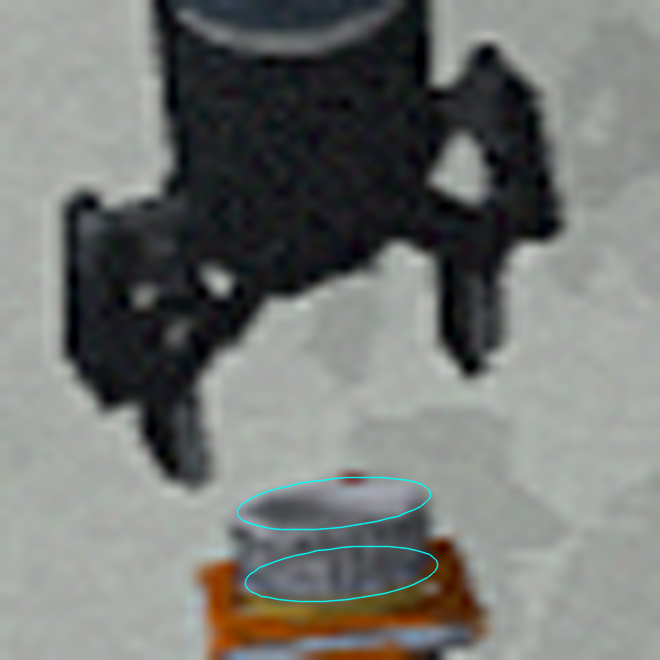

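View pics/k2.png

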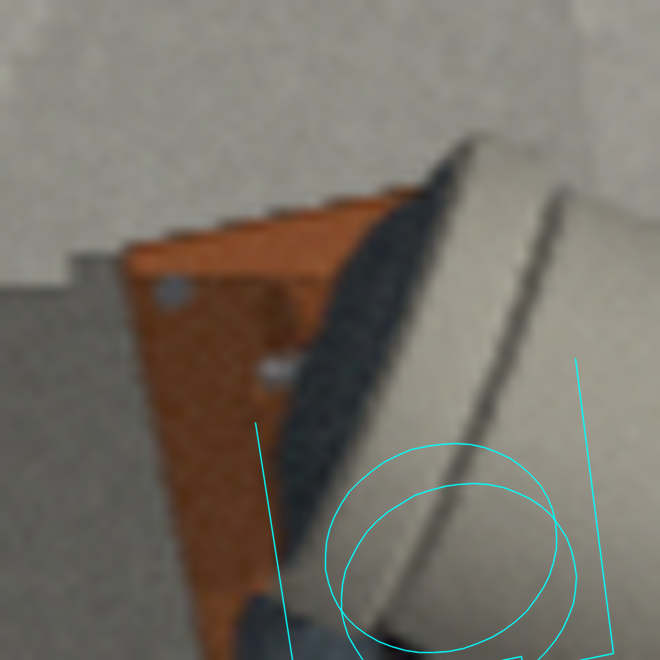

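```bash
python3 -m creep '1.5 0 0 0 8.5;1.6 0 0 0 8.5;1.2 0 0 0 8.5;0.3 0 0 0 8.5;0 0 0 0 8.5' 40;python3 -m creep '0 0 0 0 6.5;0 0 0 0 6;0 0 0 0 5.4;0 0 0 0 5;0 0 0 0 5' 40; python3 -c '
from h import *
T=ringtcp(33.5,41)
go(T,-56.9)
i=crop("scene",240,150,60,60,11,"k3")'
```

```text
t: 35.77
ee_pos: [487.9, -159.5, 95.0]
tcp_rot: [-53.0, 89.9, 160.2]
ft_force: [-0.7, -0.3, -0.3]
width: 85.2
t: 36.18
ee_pos: [489.5, -160.0, 98.2]
tcp_rot: [120.9, 89.9, -25.9]
ft_force: [-2.6, 0.1, 6.5]
width: 57.0
t 36.18 tcp [ 489.5 -160.    98.2] head -56.78 F [-2.6  0.1  6.5] M [0.07 0.45 0.01] w 57.0 q [-22.  -8.  94.  -0.  94.  35.]
tool shift cm [ 0.54 -0.06  0.06] roll 0.12
```

View pics/k3.png

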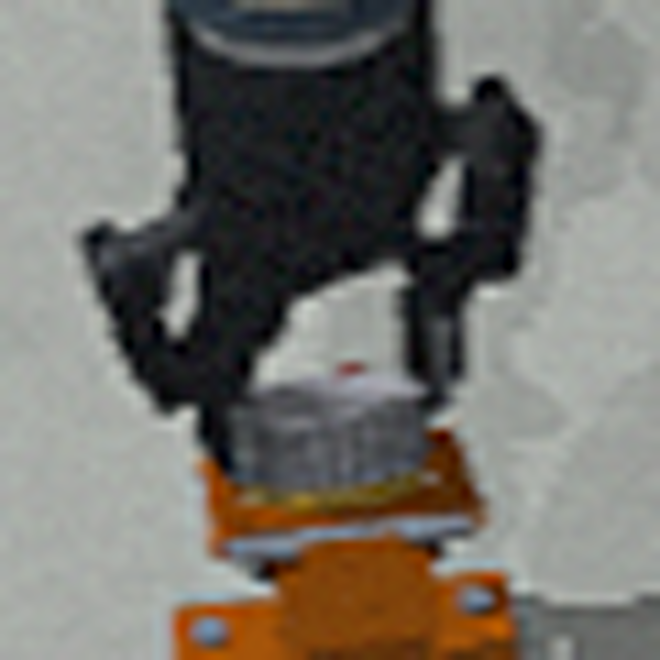

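```bash
python3 -m creep '0 0 0 5 5;0 0 0 7.16 5;0 0 0 7.16 5;0 0 0 7.16 5;0 0 0 7.16 5' 40; python3 -c '
from h import *
T=ringtcp(33.5,41)
go(T,-78.4)';python3 -m creep '0 0 0 7.16 5;0 0 0 2.5 5;0 0 0 0 5;0 0 0 0 5;0 0 0 0 5' 40; python3 -c '
from h import *
T=ringtcp(33.5,41)
go(T,-99.9)
i=crop("scene",240,150,60,60,11,"k4")'
```

```text
t: 36.65
ee_pos: [490.6, -159.5, 97.5]
tcp_rot: [180.0, 89.8, -0.7]
ft_force: [6.1, -2.3, 0.0]
width: 56.4
t 36.65 tcp [ 490.6 -159.5   97.5] head -90.67 F [ 6.1 -2.3  0. ] M [ 0.96 -0.92  0.81] w 56.4 q [-22.  -8.  94.   0.  94.  69.]
tool shift cm [0.46 0.03 0.19] roll -12.27
t: 37.07
ee_pos: [490.2, -159.7, 97.6]
tcp_rot: [-175.0, 89.8, -4.9]
ft_force: [4.4, -2.2, 5.5]
width: 56.7
t 37.07 tcp [ 490.2 -159.7   97.6] head -99.94 F [ 4.4 -2.2  5.5] M [ 1.16 -0.87  0.74] w 56.7 q [-22.  -8.  94.   0.  94.  78.]
tool shift cm [0.47 0.04 0.15] roll -0.04
```

View pics/k4.png

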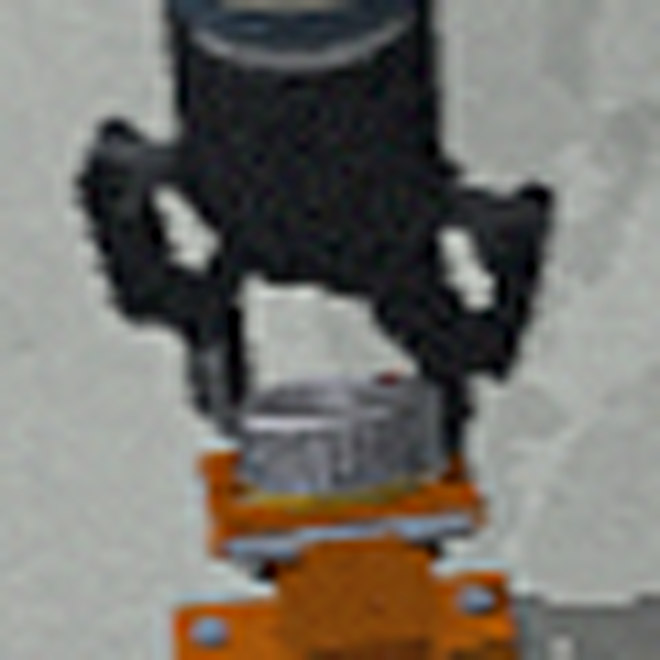

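```bash
python3 -m creep '0 0 0 0 7.2;0 0 0 0 7.2;0.3 0 0 -7.16 7.2;0 0 0 -7.16 7.2;0 0 0 -7.16 7.2' 40; python3 -m creep '0 0 0 -7.16 7.2;0 0 0 -7.16 7.2;0 0 0 -7.16 7.2;0 0 0 0 5.5;0 0 0 0 5' 40;python3 -m creep '0 0 0 0 5;0 0 0 0 5;0 0 0 7.16 5;0 0 0 7.16 5;0 0 0 7.16 5' 50;python3 -m creep '0 0 0 7.16 5;0 0 0 7.16 5;0 0 0 7.16 5;0 0 0 0 5;0 0 0 0 5' 50; python3 -c '
from h import *
T=ringtcp(33.5,41)
go(T,-99.9)
i=crop("scene",240,150,60,60,11,"k5")'
```

```text
t: 37.53
ee_pos: [487.9, -159.4, 92.1]
tcp_rot: [-23.8, 89.8, 168.0]
ft_force: [0.3, 0.2, 0.8]
width: 71.9
t: 37.95
ee_pos: [489.0, -160.7, 93.8]
tcp_rot: [68.5, 89.9, -78.9]
ft_force: [0.9, -4.4, 1.1]
width: 58.0
t: 38.37
ee_pos: [489.0, -159.4, 93.7]
tcp_rot: [-133.2, 89.9, 57.8]
ft_force: [0.8, -1.1, 1.8]
width: 56.6
t: 38.78
ee_pos: [490.9, -159.2, 93.2]
tcp_rot: [-155.2, 89.7, 14.7]
ft_force: [9.1, -6.2, -1.0]
width: 56.0
t 38.78 tcp [ 490.9 -159.2   93.2] head -100.11 F [ 9.1 -6.2 -1. ] M [ 0.82 -1.68  0.87] w 56.0 q [-22.  -8.  94.   0.  93.  78.]
tool shift cm [0.04 0.1  0.21] roll -0.21
```

View pics/k5.png

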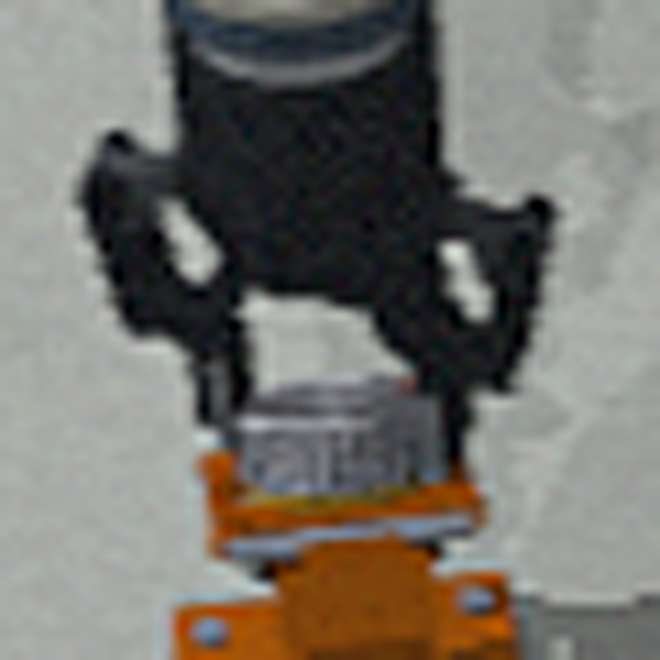

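Run:
```python
from h import *
for psi in range(180,60,-10):
    out=[]
    for r,z in((29,49),(25,49),(29,46)):
        a=np.radians(psi);q=proj("scene",seat([[r*np.cos(a),r*np.sin(a),z]]))[0]
        out+=list((((q-[240,150]+.5)*11)-.5).round(0))
    print(psi,out)
```

```text
180 [np.float64(328.0), np.float64(369.0), np.float64(329.0), np.float64(372.0), np.float64(329.0), np.float64(378.0)]
170 [np.float64(345.0), np.float64(367.0), np.float64(343.0), np.float64(371.0), np.float64(346.0), np.float64(377.0)]
160 [np.float64(361.0), np.float64(367.0), np.float64(357.0), np.float64(370.0), np.float64(362.0), np.float64(376.0)]
150 [np.float64(376.0), np.float64(367.0), np.float64(370.0), np.float64(370.0), np.float64(377.0), np.float64(376.0)]
140 [np.float64(390.0), np.float64(368.0), np.float64(383.0), np.float64(371.0), np.float64(391.0), np.float64(377.0)]
130 [np.float64(403.0), np.float64(369.0), np.float64(394.0), np.float64(372.0), np.float64(404.0), np.float64(379.0)]
120 [np.float64(414.0), np.float64(371.0), np.float64(403.0), np.float64(374.0), np.float64(415.0), np.float64(381.0)]
110 [np.float64(422.0), np.float64(374.0), np.float64(410.0), np.float64(377.0), np.float64(423.0), np.float64(384.0)]
100 [np.float64(427.0), np.float64(378.0), np.float64(415.0), np.float64(380.0), np.float64(428.0), np.float64(387.0)]
90 [np.float64(430.0), np.float64(382.0), np.float64(417.0), np.float64(383.0), np.float64(431.0), np.float64(391.0)]
80 [np.float64(430.0), np.float64(386.0), np.float64(417.0), np.float64(387.0), np.float64(431.0), np.float64(396.0)]
70 [np.float64(427.0), np.float64(391.0), np.float64(414.0), np.float64(391.0), np.float64(428.0), np.float64(400.0)]
```

```bash
python3 -m creep '0 0 0 0 7.2;0 0 0 0 7.2;0 0 0 0 7.2;0 0 0 -7.16 7.2;0 0 0 -7.16 7.2' 60;python3 -c '
from h import *
i=crop("scene",240,150,60,60,11,"k6")'; python3 -m creep '0 0 0 -7.16 7.2;0 0 0 -7.16 7.2;0 0 0 -7.16 7.2;0 0 0 -7.16 7.2;0 0 0 0 5.5' 60;python3 -m creep '0 0 0 0 5;0 0 0 0 5;0 0 0 0 5;0 0 0 0 5;0 0 0 0 5' 60;python3 -c '
from h import *
go(ringtcp(33.5,41),-56.9)
i=crop("scene",240,150,60,60,11,"k7")
a=[cv2.imread(f"pics/k{n}.png")[300:560,150:550] for n in (5,6,7)]
cv2.imwrite("pics/k8.png",np.vstack([np.hstack(a[:2]),np.hstack([a[2],a[2]])]))'
```

```text
t: 39.25
ee_pos: [488.5, -159.0, 92.7]
tcp_rot: [-49.0, 89.9, 135.6]
ft_force: [-0.6, -0.3, 0.0]
width: 71.8
t: 39.72
ee_pos: [488.9, -159.5, 93.0]
tcp_rot: [-68.0, 90.0, 145.0]
ft_force: [5.8, -8.6, 7.2]
width: 61.5
t: 40.13
ee_pos: [489.7, -160.6, 94.5]
tcp_rot: [108.5, 89.8, -38.8]
ft_force: [0.9, -4.9, 5.5]
width: 56.6
t 40.13 tcp [ 489.7 -160.6   94.5] head -57.33 F [ 0.9 -4.9  5.5] M [-0.87 -0.37 -0.15] w 56.6 q [-22.  -8.  94.  -0.  93.  35.]
tool shift cm [ 0.16 -0.12  0.05] roll -0.43
```

View pics/k8.png

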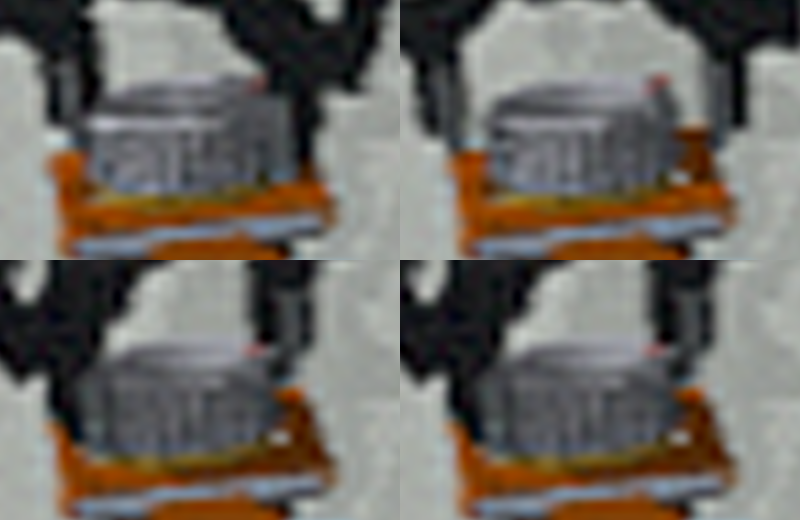

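```bash
python3 -m creep '0 0 0 0 7.2;0 0 0 0 7.2;0 0 0 7 7;0.4 0 0 0 7;0 0 0 0 6.5' 60;python3 -m creep '0 0 0 0 5.5;0 0 0 0 5;0 0 0 0 5;0 0 0 0 5;0 0 0 0 5' 60;python3 -c '
from h import *
go(ringtcp(31.5,41),-64.4)'; python3 -m creep '0 0 0 7 5;0 0 0 7 5;0 0 0 7 5;0 0 0 7 5;0 0 0 0 5' 60;python3 -c '
from h import *
go(ringtcp(31.5,41),-92.4)
i=crop("scene",240,150,60,60,11,"k9")'
```

```text
t: 40.6
ee_pos: [488.7, -159.9, 88.6]
tcp_rot: [8.3, 89.9, -145.7]
ft_force: [-0.5, -1.9, 3.1]
width: 65.1
t: 41.02
ee_pos: [489.2, -160.8, 90.2]
tcp_rot: [93.8, 89.9, -60.2]
ft_force: [-0.8, -5.3, 5.3]
width: 55.7
t 41.02 tcp [ 489.2 -160.8   90.2] head -64.07 F [-0.8 -5.3  5.3] M [-1.08  0.01 -0.14] w 55.7 q [-22.  -8.  95.  -0.  93.  42.]
tool shift cm [-0.04 -0.11  0.01] roll 0.33
t: 41.43
ee_pos: [489.3, -158.4, 90.2]
tcp_rot: [-108.6, 89.8, 69.2]
ft_force: [-1.0, -2.2, 6.5]
width: 55.3
t 41.43 tcp [ 489.3 -158.4   90.2] head -92.24 F [-1.  -2.2  6.5] M [ 1.68 -0.06  1.11] w 55.3 q [-22.  -8.  95.   0.  93.  70.]
tool shift cm [-0.04  0.14  0.06] roll 0.16
```

View pics/k9.png

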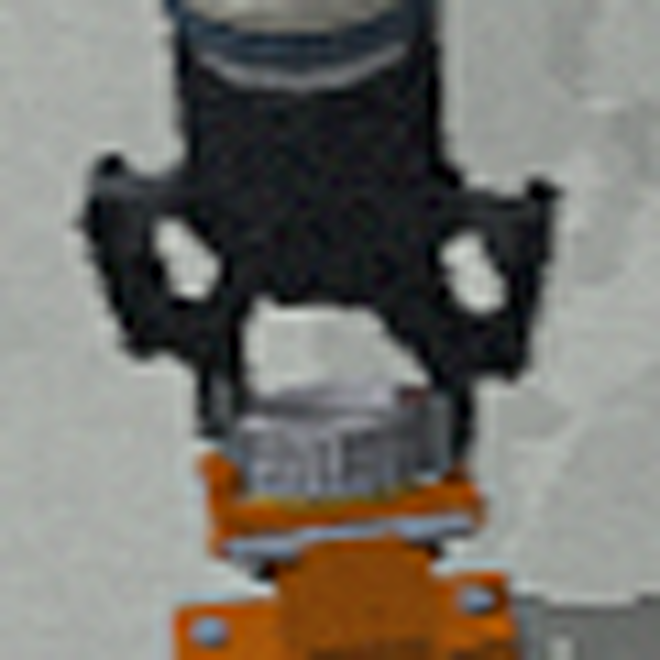

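```bash
python3 -m creep '0 0 0 0 7;0 0 0 0 7;0 0 0 -7 7;0 0 0 -7 7;0 0 0 -7 7' 60;python3 -c '
from h import *
i=crop("scene",240,150,60,60,11,"l1")';python3 -m creep '0 0 0 -7 6.5;0 0 0 0 5.5;0 0 0 0 5;0 0 0 0 5;0 0 0 0 5' 60;python3 -m creep '0 0 0 7 5;0 0 0 7 5;0 0 0 7 5;0 0 0 7 5;0 0 0 7 5' 60;python3 -c '
from h import *
go(ringtcp(31.5,41),-99)
i=crop("scene",240,150,60,60,11,"l2")
a=[cv2.imread(f"pics/l{n}.png")[300:560,150:550] for n in (1,2)]
cv2.imwrite("pics/l3.png",np.hstack(a))'
```

```text
t: 41.9
ee_pos: [488.5, -158.7, 88.4]
tcp_rot: [-71.7, 89.9, 127.7]
ft_force: [0.6, 0.6, 0.8]
width: 69.9
t: 42.37
ee_pos: [489.1, -160.8, 90.2]
tcp_rot: [84.9, 89.9, -69.5]
ft_force: [-2.2, -4.5, 4.3]
width: 56.8
t: 42.78
ee_pos: [487.6, -158.0, 90.8]
tcp_rot: [-41.0, 89.7, 129.5]
ft_force: [-16.3, -0.5, 21.1]
width: 56.5
t 42.78 tcp [ 487.6 -158.    90.8] head -99.46 F [-16.3  -0.5  21.1] M [2.49 2.62 1.94] w 56.5 q [-22.  -8.  95.   0.  93.  78.]
tool shift cm [ 0.02  0.16 -0.14] roll -0.46
```

View pics/l3.png

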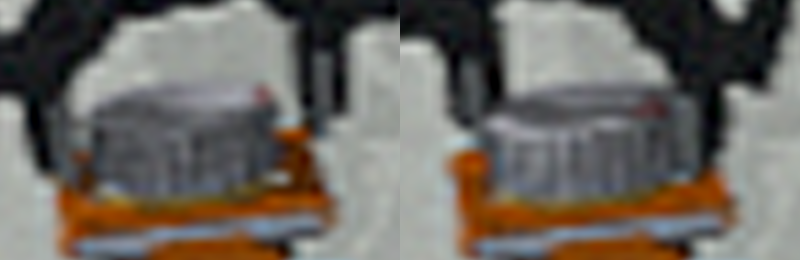

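Run:
```python
from h import *
for th in range(40,160,10):
    out=[]
    for r in(29,26):
        a=np.radians(166-th);q=proj("scene",seat([[r*np.cos(a),r*np.sin(a),49-1.92*np.radians(th)]]))[0]
        out+=list((((q-[240,150]+.5)*11)-.5).round(0).astype(int))
    print(th,out)
```

```text
40 [np.int64(408), np.int64(374), np.int64(400), np.int64(377)]
50 [np.int64(418), np.int64(378), np.int64(409), np.int64(380)]
60 [np.int64(425), np.int64(382), np.int64(416), np.int64(384)]
70 [np.int64(430), np.int64(387), np.int64(420), np.int64(388)]
80 [np.int64(431), np.int64(392), np.int64(421), np.int64(393)]
90 [np.int64(430), np.int64(398), np.int64(420), np.int64(398)]
100 [np.int64(426), np.int64(403), np.int64(417), np.int64(403)]
110 [np.int64(419), np.int64(409), np.int64(410), np.int64(409)]
120 [np.int64(410), np.int64(415), np.int64(402), np.int64(414)]
130 [np.int64(398), np.int64(420), np.int64(391), np.int64(419)]
140 [np.int64(384), np.int64(425), np.int64(379), np.int64(423)]
150 [np.int64(368), np.int64(429), np.int64(365), np.int64(427)]
```

```bash
python3 -m creep '0 0 0 0 7;0 0 0 0 7;0 0 0 -7 7;0 0 0 -7 7;0 0 0 -7 7' 60;python3 -m creep '0 0 0 -7 7;0 0 0 -7 6;0 0 0 0 5;0 0 0 0 5;0 0 0 0 5' 60;python3 -m creep '0 0 0 7 5;0 0 0 7 5;0 0 0 7 5;0 0 0 7 5;0 0 0 0 5' 60;python3 -c '
from h import *
go(ringtcp(31.5,41),-92)
i=crop("scene",240,150,60,60,11,"l4")'
```

```text
t: 43.25
ee_pos: [488.7, -159.0, 88.7]
tcp_rot: [-69.1, 89.9, 123.0]
ft_force: [-1.0, -0.2, 0.5]
width: 70.4
t: 43.67
ee_pos: [488.9, -161.2, 90.3]
tcp_rot: [76.7, 89.8, -77.6]
ft_force: [-3.2, -4.8, 4.9]
width: 56.6
t: 44.08
ee_pos: [488.9, -158.7, 89.9]
tcp_rot: [-86.3, 89.9, 91.2]
ft_force: [-1.7, -3.9, 6.6]
width: 56.2
t 44.08 tcp [ 488.9 -158.7   89.9] head -92.5 F [-1.7 -3.9  6.6] M [1.51 0.31 1.57] w 56.2 q [-22.  -8.  95.   0.  93.  71.]
tool shift cm [-0.06  0.12  0.02] roll -0.5
```

View pics/l4.png

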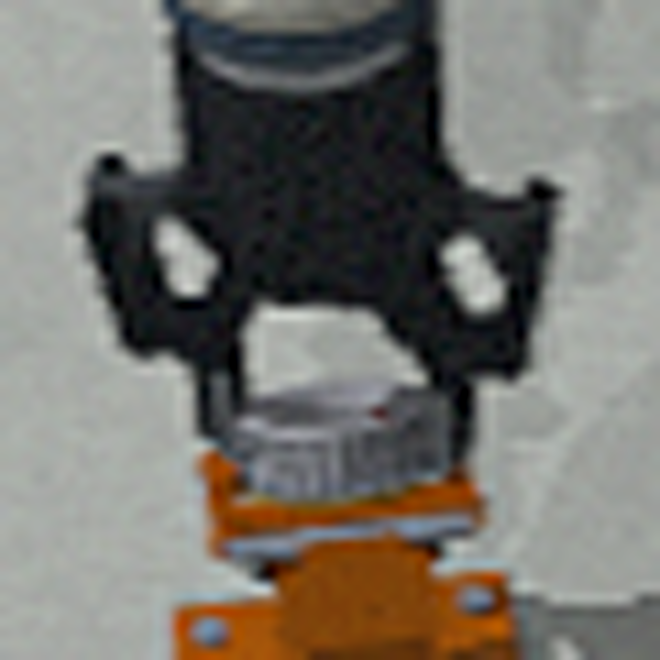

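```bash
python3 -m creep '0 0 0 0 7;0 0 0 0 7;0 0 0 -7 7;0 0 0 -7 7;0 0 0 -7 7' 60;python3 -m creep '0 0 0 -7 6;0 0 0 0 5;0 0 0 0 5;0 0 0 0 5;0 0 0 0 5' 80;python3 -m creep '0 0 0 7 5;0 0 0 7 5;0 0 0 7 5;0 0 0 7 5;0 0 0 0 5' 80;python3 -c '
from h import *
go(ringtcp(31.5,41),-92)
i=crop("scene",240,150,60,60,11,"l5")'
```

```text
t: 44.55
ee_pos: [488.8, -159.0, 88.7]
tcp_rot: [-79.2, 89.9, 119.9]
ft_force: [0.2, 0.0, -0.0]
width: 70.0
t: 44.97
ee_pos: [488.6, -161.0, 90.4]
tcp_rot: [64.9, 89.8, -89.4]
ft_force: [-3.8, -5.6, 6.4]
width: 55.1
t: 45.38
ee_pos: [490.9, -161.0, 90.9]
tcp_rot: [147.0, 89.6, -35.6]
ft_force: [6.4, -6.8, 5.2]
width: 55.4
t 45.38 tcp [ 490.9 -161.    90.9] head -92.55 F [ 6.4 -6.8  5.2] M [-1.21 -0.77 -0.25] w 55.4 q [-22.  -8.  95.  -0.  93.  71.]
tool shift cm [ 0.03 -0.1   0.23] roll -0.55
```

View pics/l5.png

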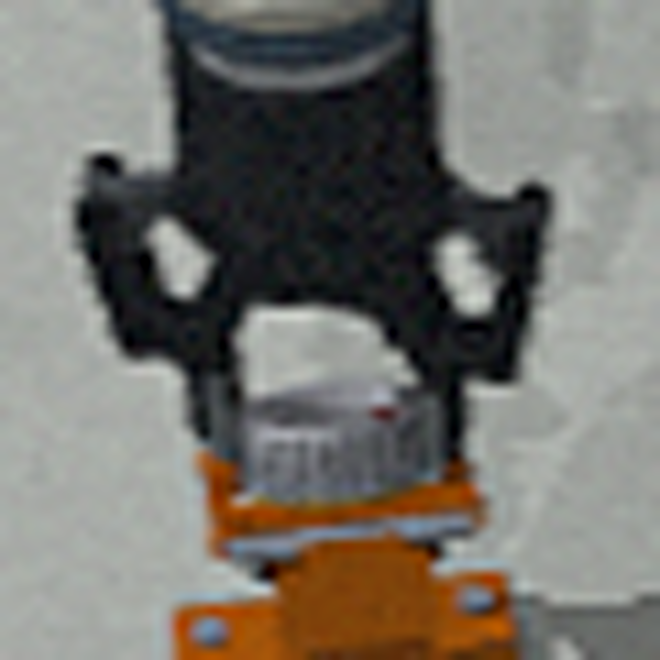

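```bash
python3 -m creep '0 0 0 0 8;0 0 0 0 8;0 0 0 -7 8;0 0 0 -7 8;0 0 0 0 8' 80;python3 -c '
from h import *
L=[]
for th in (120,135,149):
  a=np.radians(166-th); L.append((seat([[r*np.cos(a),r*np.sin(a),49-1.92*np.radians(th)] for r in(20,29)]),(0,255,0)))
L.append((seat(circ(29,44.2)),(255,255,0)))
i=arm.snapshot("scene")[:,:,::-1].copy()
crop("scene",250,160,45,40,14,"l6",L,i);crop("scene",250,160,45,40,14,"l7",[],i)
cv2.imwrite("pics/l8.png",cv2.resize(np.vstack([cv2.imread("pics/l6.png")[:420],cv2.imread("pics/l7.png")[:420]]),None,fx=.7,fy=.7))'
```

```text
t: 45.85
ee_pos: [488.5, -158.9, 88.4]
tcp_rot: [-55.4, 89.9, 136.7]
ft_force: [-0.4, -0.2, -0.1]
width: 79.9
```

View pics/l8.png

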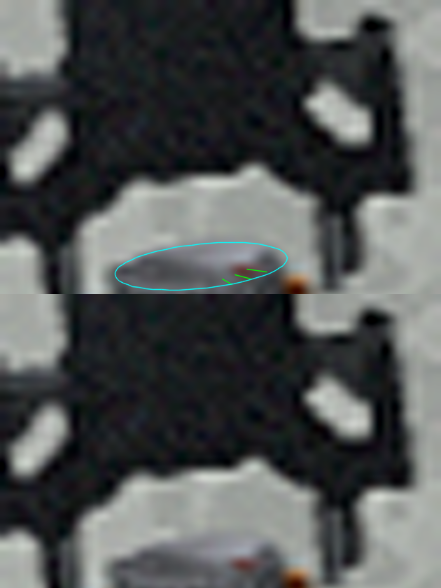

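```bash
python3 -m creep '0.1 0 0 -7 7;0 0 0 -4 6;0 0 0 0 5;0 0 0 0 5;0 0 0 0 5' 110;python3 -m creep '0 0 0 0 5;0 0 0 4 5;0 0 0 4 5;0 0 0 4 5;0 0 0 0 5' 110;python3 -c '
from h import *
go(ringtcp(31.5,41),-92)
i=crop("scene",250,160,45,40,14,"m1")';python3 -m creep '0 0 0 4 5;0 0 0 4 5;0 0 0 4 5;0 0 0 4 5;0 0 0 0 5' 110;python3 -c '
from h import *
go(ringtcp(31.5,41),-92)
i=crop("scene",250,160,45,40,14,"m2")
a=[cv2.imread(f"pics/m{n}.png")[:,:] for n in (1,2)]
cv2.imwrite("pics/m3.png",cv2.resize(np.hstack(a),None,fx=.62,fy=.62))'
```

```text
t: 46.32
ee_pos: [488.7, -161.0, 89.7]
tcp_rot: [74.4, 89.8, -83.0]
ft_force: [-3.9, -4.6, 6.7]
width: 54.7
t: 46.73
ee_pos: [488.3, -158.6, 90.1]
tcp_rot: [-66.5, 89.9, 124.1]
ft_force: [-7.4, -1.1, 11.5]
width: 54.9
t 46.73 tcp [ 488.3 -158.6   90.1] head -79.31 F [-7.4 -1.1 11.5] M [1.1  1.2  2.79] w 54.9 q [-22.  -8.  95.   0.  93.  57.]
tool shift cm [-0.05  0.12 -0.02] roll 12.69
t: 47.2
ee_pos: [490.0, -160.6, 91.7]
tcp_rot: [146.9, 89.7, -38.6]
ft_force: [-1.6, -3.0, 12.2]
width: 54.1
t 47.2 tcp [ 490.  -160.6   91.7] head -95.54 F [-1.6 -3.  12.2] M [-0.28  0.41  0.07] w 54.1 q [-22.  -8.  94.  -0.  93.  74.]
tool shift cm [ 0.11 -0.06  0.14] roll -3.54
```

View pics/m3.png

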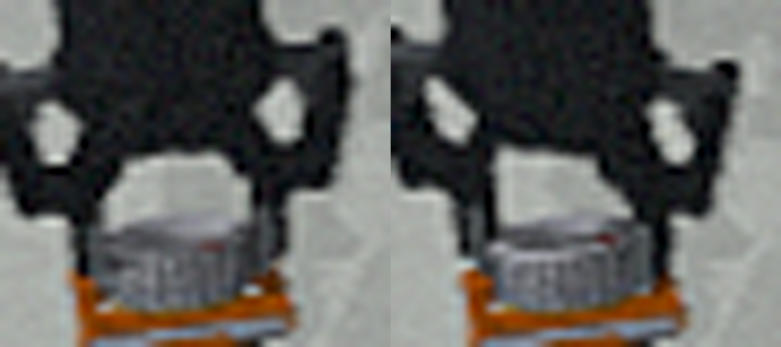

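```bash
python3 -m creep '0 0 0 0 8;0 0 0 0 8;0 0 0 -7 8;0 0 0 -7 8;0 0 0 -7 8' 80; python3 -m creep '0 0 0 -4 7;0 0 0 0 6;0 0 0 0 5;0 0 0 0 5;0 0 0 0 5' 80;python3 -c '
from h import *
go(ringtcp(31.5,41),-70)
i=crop("scene",250,165,40,30,18,"n1")';python3 -m creep '0 0 0 4 5;0 0 0 4 5;0 0 0 0 5;0 0 0 0 5;0 0 0 0 5' 80;python3 -c '
from h import *
go(ringtcp(31.5,41),-78)
i=crop("scene",250,165,40,30,18,"n2")
a=[cv2.imread(f"pics/n{n}.png")[:,:] for n in (1,2)]
cv2.imwrite("pics/n3.png",cv2.resize(np.vstack(a),None,fx=.55,fy=.55))'
```

```text
t: 47.67
ee_pos: [488.6, -159.0, 87.5]
tcp_rot: [-65.9, 89.9, 130.2]
ft_force: [-0.5, -0.4, 0.2]
width: 80.2
t: 48.08
ee_pos: [489.4, -160.7, 89.3]
tcp_rot: [105.8, 89.8, -54.6]
ft_force: [-0.9, -4.9, 5.5]
width: 55.7
t 48.08 tcp [ 489.4 -160.7   89.3] head -70.39 F [-0.9 -4.9  5.5] M [-0.83  0.06 -0.06] w 55.7 q [-22.  -8.  95.  -0.  93.  48.]
tool shift cm [-0.13 -0.11  0.03] roll -0.39
t: 48.55
ee_pos: [489.0, -159.3, 89.4]
tcp_rot: [-148.9, 90.0, 42.9]
ft_force: [-2.3, -2.3, 7.8]
width: 55.8
t 48.55 tcp [ 489.  -159.3   89.4] head -78.19 F [-2.3 -2.3  7.8] M [0.54 0.53 1.42] w 55.8 q [-22.  -8.  95.   0.  93.  56.]
tool shift cm [-0.12  0.05  0.05] roll -0.19
```

View pics/n3.png

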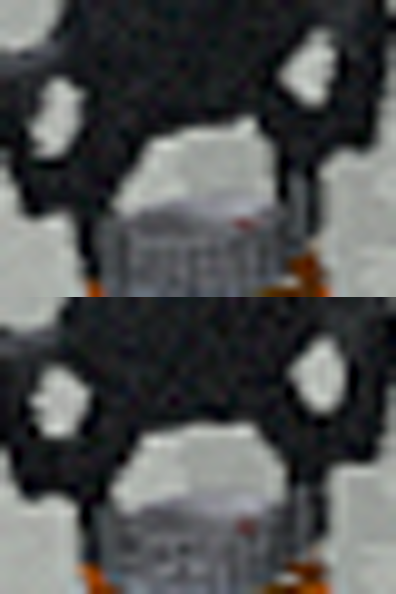

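```bash
python3 -m creep '0 0 0 3 5;0 0 0 0 5;0 0 0 0 5;0 0 0 0 5;0 0 0 0 5' 100;python3 -c '
from h import *
go(ringtcp(31.5,41),-81)';python3 -m creep '0 0 0 3 5;0 0 0 0 5;0 0 0 0 5;0 0 0 0 5;0 0 0 0 5' 100;python3 -c '
from h import *
go(ringtcp(31.5,41),-84)
i=crop("scene",250,165,40,30,18,"n4")'
```

```text
t: 49.02
ee_pos: [489.0, -158.7, 89.7]
tcp_rot: [-119.8, 89.9, 69.2]
ft_force: [-4.0, -0.3, 9.8]
width: 55.0
t 49.02 tcp [ 489.  -158.7   89.7] head -81.05 F [-4.  -0.3  9.8] M [0.7  0.68 2.53] w 55.0 q [-22.  -8.  95.   0.  93.  59.]
tool shift cm [-0.08  0.1   0.05] roll -0.05
t: 49.43
ee_pos: [488.9, -158.2, 89.9]
tcp_rot: [-105.0, 89.9, 81.1]
ft_force: [-5.6, -0.0, 11.5]
width: 55.5
t 49.43 tcp [ 488.9 -158.2   89.9] head -83.92 F [-5.6 -0.  11.5] M [0.96 0.79 3.64] w 55.5 q [-22.  -8.  95.   0.  93.  62.]
tool shift cm [-0.06  0.16  0.04] roll 0.08
```

View pics/n4.png

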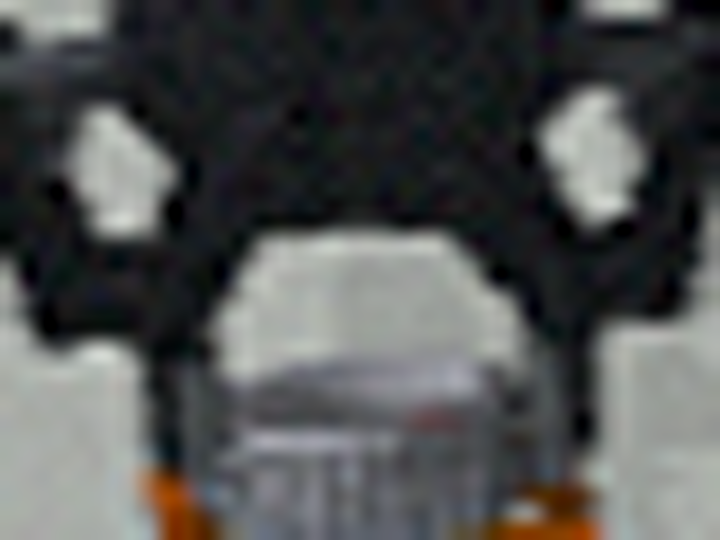

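```bash
python3 -m creep '0 0 0 0 7;0 0 0 0 8;0 0 0 0 8;0 0 0 0 8;0 0 0 0 8' 100;python3 -c '
from h import *
go(ringtcp(31.5,41),-84)
i=crop("scene",250,165,40,30,18,"n5")'
```

```text
t: 49.9
ee_pos: [488.6, -159.3, 87.7]
tcp_rot: [-43.0, 89.9, 142.8]
ft_force: [-0.2, 0.1, -0.4]
width: 80.0
t 49.9 tcp [ 488.6 -159.3   87.7] head -84.16 F [-0.2  0.1 -0.4] M [ 0.03 -0.02 -0.02] w 80.0 q [-22.  -8.  95.   0.  93.  62.]
tool shift cm [-0.29  0.05 -0.  ] roll -0.16
```

View pics/n5.png

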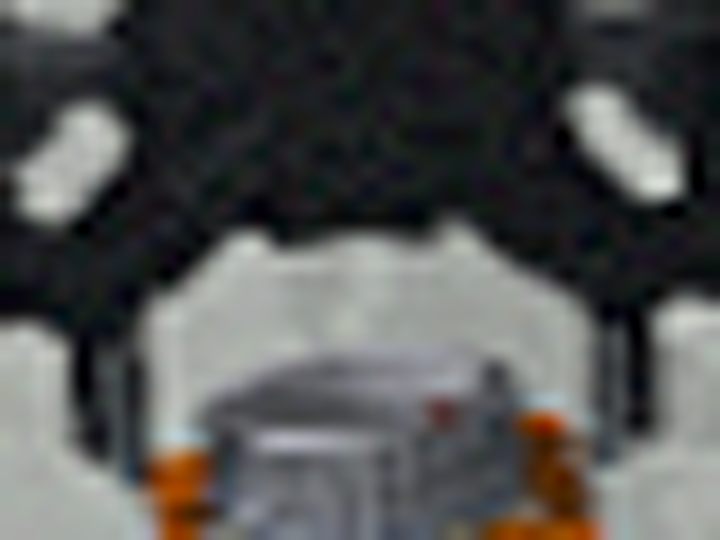

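Run:
```python
from h import *
from scipy.optimize import least_squares
# solve common image shift, psi0, theta, r from k1, k4?, l1, now
k1=np.array([240+352.5/11-.5,140+476/11-.5]); now=np.array([250+440.5/18-.5,165+411.5/18-.5])
l1=np.array([240+413.5/11-.5,150+393.5/11-.5])
def P(psi,r,th,s): 
    return proj("scene",seat([[r*np.cos(psi),r*np.sin(psi),49-1.92*th]]))[0]+s
for r in(22,25,28):
    f=lambda v:np.r_[P(v[0],r,0,v[3:])-k1,P(v[0]-v[1],r,v[1],v[3:])-now,P(v[0]-v[2],r,v[2],v[3:])-l1,v[3:]*.5]
    s=least_squares(f,[2.9,2.4,1.3,0,0]);print(r,s.x.round(2),s.fun.round(2))
    for th in(2.3,2.48,2.6): print(th,P(s.x[0]-th,r,th,s.x[3:]).round(2),now.round(2))
```

```text
22 [ 2.89  2.41  1.53  0.43 -0.46] [-0.    0.22 -0.03 -0.08 -0.08 -0.03  0.21 -0.23]
2.3 [274.55 187.05] [273.97 187.36]
2.48 [273.54 187.42] [273.97 187.36]
2.6 [272.81 187.64] [273.97 187.36]
25 [ 2.81  2.29  1.48 -0.3  -0.37] [ 0.01  0.05  0.01  0.02  0.07  0.03 -0.15 -0.19]
2.3 [273.9  187.41] [273.97 187.36]
2.48 [272.69 187.79] [273.97 187.36]
2.6 [271.83 188.02] [273.97 187.36]
28 [ 2.75  2.19  1.45 -1.02 -0.31] [ 0.02 -0.14  0.04  0.11  0.2   0.11 -0.51 -0.16]
2.3 [273.24 187.74] [273.97 187.36]
2.48 [271.84 188.14] [273.97 187.36]
2.6 [270.85 188.38] [273.97 187.36]
```

```bash
python3 -m creep '-4 0 0 0 8;-4 0 0 0 8;-1 0 3 0 8;0 0 4 0 8;0 0 4 0 8' 100;python3 -m creep '0 0 4 0 8;0 0 0 0 8;0 0 0 0 8;0 0 0 0 8;0 0 0 0 8' 100;python3 - <<'E'
from h import *
go(S0,-84)
def L(th0):
    o=[(seat(circ(29,49-1.92*th0)),(255,255,0)),(seat(circ(29,27-1.92*th0)),(255,255,0))]
    for th in (2.3,2.6):
        a=2.81-th;o.append((seat([[r*np.cos(a),r*np.sin(a),49-1.92*th] for r in(20,29)]),(0,255,0)))
    o.append((seat(np.array([lidp(0,d,y,4) for d,y in((0,-40),(94,-40),(94,40),(0,40),(0,-40))])),(255,0,255)))
    return o
s=arm.snapshot("scene")[:,:,::-1].copy();t=arm.snapshot("top")[:,:,::-1].copy()
cv2.imwrite("pics/s_end.png",s);cv2.imwrite("pics/t_end.png",t)
crop("scene",245,160,45,40,17,"p1",L(2.6),s);crop("scene",245,160,45,40,17,"p2",[],s)
crop("top",340,185,50,50,15,"p3",L(2.6),t);crop("top",340,185,50,50,15,"p4",[],t)
E
```

```text
t: 50.37
ee_pos: [379.0, -170.9, 179.3]
tcp_rot: [145.7, 89.9, -28.4]
ft_force: [-1.6, -0.6, -0.2]
width: 80.2
t: 50.78
ee_pos: [340.4, -175.0, 178.1]
tcp_rot: [-77.0, 90.0, 108.9]
ft_force: [0.2, -0.3, -0.0]
width: 79.7
t 50.78 tcp [ 340.4 -175.   178.1] head -84.09 F [ 0.2 -0.3 -0. ] M [-0.03 -0.    0.01] w 79.7 q [-32. -29. 103.   0. 106.  52.]
tool shift cm [  7.81  -0.16 -16.75] roll -0.09
```

View pics/p1.png

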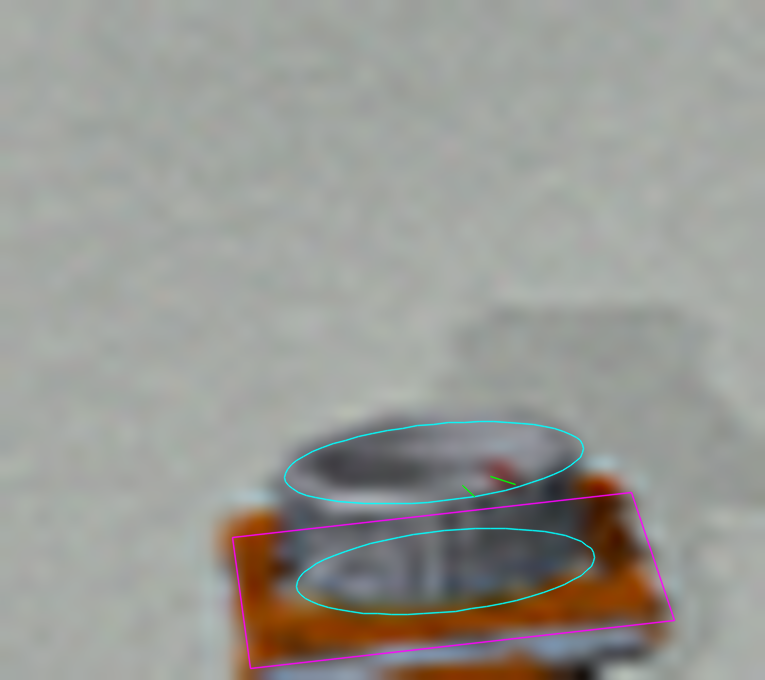

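View pics/p2.png

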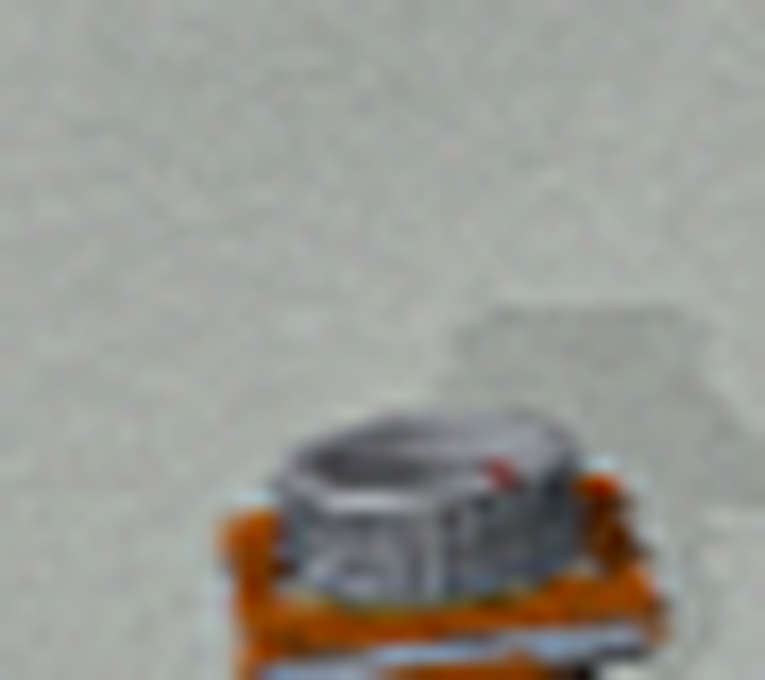

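View pics/p3.png

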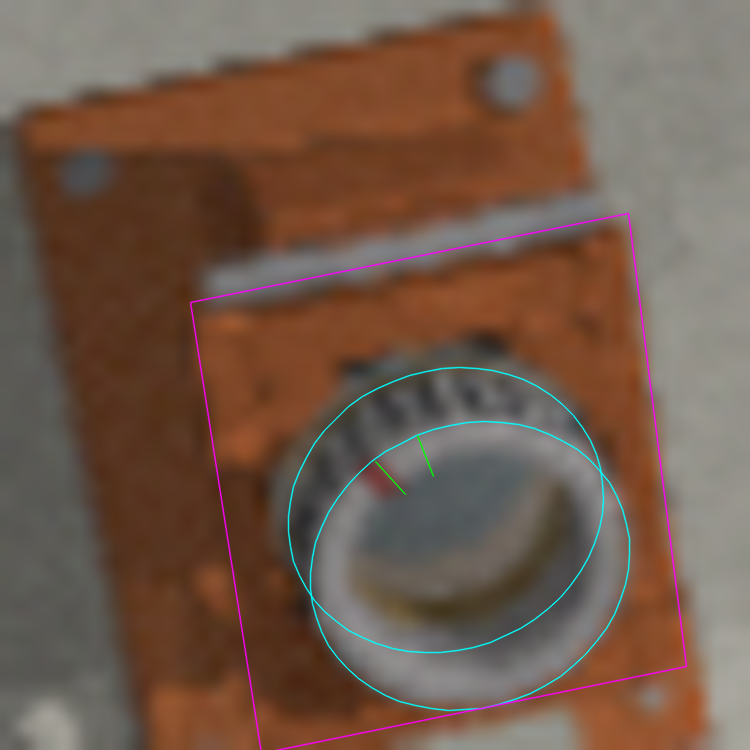

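View pics/p4.png

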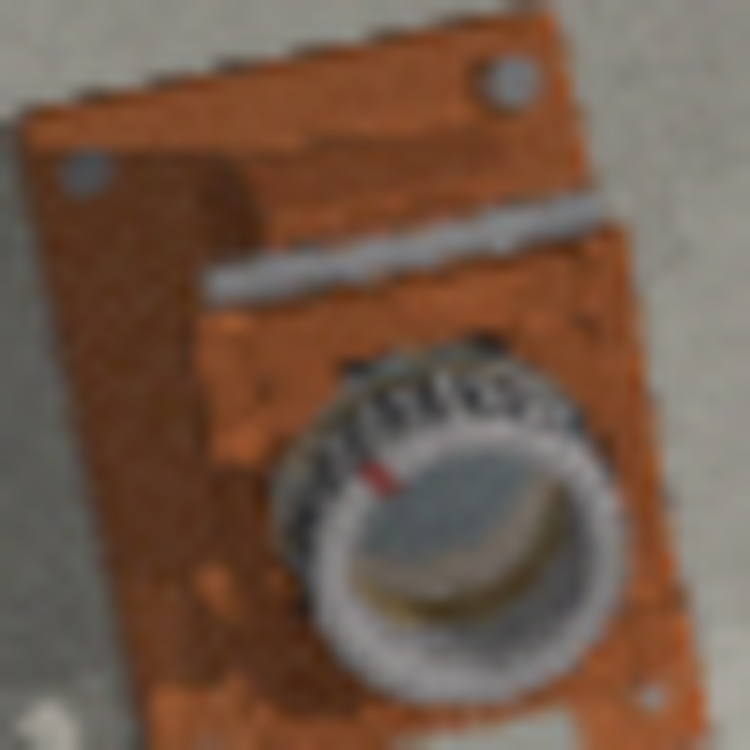

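```bash
python3 - <<'E'
from h import *
from scipy.optimize import least_squares
def mk(a,psi,r,th=0,top=31): # ring axis at d=52 from hinge, seat x=-(d-52)
    return proj("scene",seat([lidp(a,52-r*np.cos(psi),r*np.sin(psi),top-1.92*th)]))[0]
z1=np.array([230+312.5/7-.5,160+200.5/7-.5])
j3=np.array([240+346.5/11-.5,140+373.5/11-.5]); j2=np.array([240+370.5/11-.5,130+571.5/11-.5]); b4=None
for r in(24,26.5,28):
  for nm,uv,a0 in(("z1",z1,2.15),("j2",j2,1.8),("j3",j3,.7),("b4",np.array([235+498/12-.5,140+706/12-.5]),2.45)):
    for top in (31,):
      best=[]
      for p0 in(2.0,2.8,3.4):
        s=least_squares(lambda v:mk(v[0],v[1],r,0,top)-uv,[a0,p0]);best.append((round(s.cost,3),s.x.round(2)))
      print(r,nm,best)
E
python3 -c '
import cv2
i=cv2.imread("pics/z1.png");cv2.imwrite("pics/q1.png",cv2.resize(i[120:300,180:400],None,fx=3,fy=3,interpolation=2))'
```

```text
24 z1 [(np.float64(0.0), array([2.07, 2.8 ])), (np.float64(0.0), array([2.07, 2.8 ])), (np.float64(0.0), array([2.07, 2.8 ]))]
24 j2 [(np.float64(0.0), array([1.77, 2.8 ])), (np.float64(0.0), array([1.77, 2.8 ])), (np.float64(0.0), array([1.77, 2.8 ]))]
24 j3 [(np.float64(0.0), array([0.79, 2.85])), (np.float64(0.0), array([0.79, 2.85])), (np.float64(0.0), array([0.79, 2.85]))]
24 b4 [(np.float64(0.0), array([2.46, 2.72])), (np.float64(0.0), array([2.46, 2.72])), (np.float64(0.0), array([2.46, 2.72]))]
26.5 z1 [(np.float64(0.0), array([2.1 , 2.84])), (np.float64(0.0), array([2.1 , 2.84])), (np.float64(0.0), array([2.1 , 2.84]))]
26.5 j2 [(np.float64(0.0), array([1.81, 2.84])), (np.float64(0.0), array([1.81, 2.84])), (np.float64(0.0), array([1.81, 2.84]))]
26.5 j3 [(np.float64(0.0), array([0.67, 2.86])), (np.float64(0.0), array([0.67, 2.86])), (np.float64(0.0), array([0.67, 2.86]))]
26.5 b4 [(np.float64(0.0), array([2.48, 2.77])), (np.float64(0.0), array([2.48, 2.77])), (np.float64(0.0), array([2.48, 2.77]))]
28 z1 [(np.float64(0.0), array([2.11, 2.86])), (np.float64(0.0), array([2.11, 2.86])), (np.float64(0.0), array([2.11, 2.86]))]
28 j2 [(np.float64(0.0), array([1.83, 2.86])), (np.float64(0.0), array([1.83, 2.86])), (np.float64(0.0), array([1.83, 2.86]))]
28 j3 [(np.float64(0.0), array([0.63, 2.87])), (np.float64(0.0), array([0.63, 2.87])), (np.float64(0.0), array([0.63, 2.87]))]
28 b4 [(np.float64(0.0), array([2.48, 2.79])), (np.float64(0.0), array([2.48, 2.79])), (np.float64(0.0), array([2.48, 2.79]))]
```

View pics/q1.png

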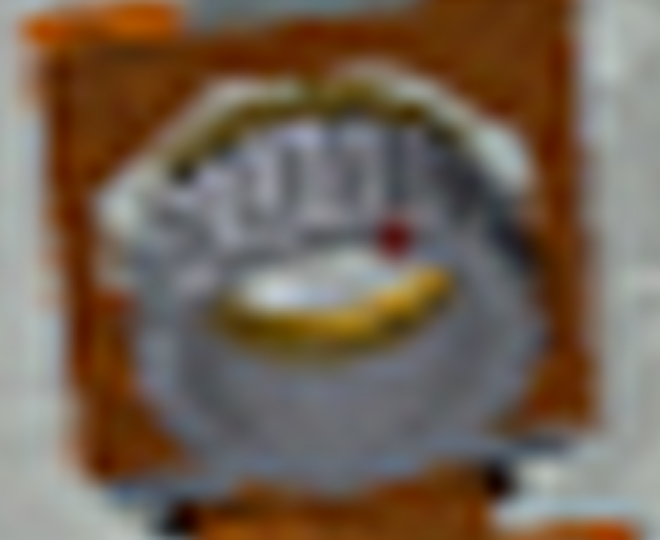

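```bash
python3 -m creep '1 0 -2 -5.7 0;2 0 -3 0 0;3 0 -3 0 0;2 0 -2 0 0;0 0 0 0 0' 60;python3 -c '
from h import *
go([441,-170.5,68],-78.4)'
```

```text
t: 51.3
ee_pos: [438.0, -154.5, 92.2]
tcp_rot: [-41.7, 89.4, 150.0]
ft_force: [-0.8, 0.5, -1.2]
width: 19.1
t 51.3 tcp [ 438.  -154.5   92.2] head -78.24 F [-0.8  0.5 -1.2] M [ 0.03 -0.01  0.04] w 19.1 q [-24. -15. 101.   0.  95.  55.]
tool shift cm [2.41 1.65 0.01] roll 0.16
```

```bash
python3 -m creep '0.5 1 0 0 0;1 0.6 0 0 0;0.7 0 0 0 0;0 0 0 0 0;0 0 0 0 0' 60;python3 -c '
from h import *
go([441,-170.5,63],-78.4)';python3 -m creep '0.3 0 0 0 0;0.2 0 0 0 0;0.1 0 0 0 0;0 0 0 0 0;0 0 0 0 0' 60;python3 -c '
from h import *
go([441,-170.5,60],-78.4)'
```

```text
t: 51.72
ee_pos: [440.2, -173.1, 76.9]
tcp_rot: [-94.2, 90.0, 97.3]
ft_force: [0.5, -0.2, 0.1]
width: 0.3
t 51.72 tcp [ 440.2 -173.1   76.9] head -78.48 F [ 0.5 -0.2  0.1] M [-0.04  0.01  0.06] w 0.3 q [-26. -14. 101.   0.  93.  53.]
tool shift cm [ 1.39 -0.24 -0.13] roll -0.08
t: 52.13
ee_pos: [440.7, -172.6, 71.0]
tcp_rot: [137.1, 90.0, -31.4]
ft_force: [-0.4, -0.1, 0.1]
width: -0.1
t 52.13 tcp [ 440.7 -172.6   71. ] head -78.41 F [-0.4 -0.1  0.1] M [ 0.04 -0.03  0.01] w -0.1 q [-26. -14. 102.  -0.  92.  53.]
tool shift cm [ 1.1  -0.2  -0.07] roll -0.01
```

```bash
python3 -m creep '0.3 -0.2 0 0 0;0.2 0 0 0 0;0 0 0 0 0;0 0 0 0 0;0 0 0 0 0' 60; python3 -m creep '0.1 0 0 0 0;0.1 0 0 0 0;0 0 0 0 0;0 0 0 0 0;0 0 0 0 0' 60;python3 -m creep '0.1 0 0 0 0;0.1 0 0 0 0;0 0 0 0 0;0 0 0 0 0;0 0 0 0 0' 60
```

```text
t: 52.55
ee_pos: [440.2, -170.7, 65.7]
tcp_rot: [-22.2, 90.0, 169.4]
ft_force: [-0.1, -0.9, -0.8]
width: 0.0
t: 52.97
ee_pos: [440.7, -170.7, 64.6]
tcp_rot: [159.1, 89.9, -9.3]
ft_force: [-0.5, 1.8, 5.4]
width: 0.2
t: 53.38
ee_pos: [441.3, -170.7, 63.0]
tcp_rot: [161.2, 89.8, -7.2]
ft_force: [0.2, 1.1, 6.7]
width: 0.3
```

```bash
python3 -m creep '0.1 0 0 0 0;0.1 0 0 0 0;0 0 0 0 0;0 0 0 0 0;0 0 0 0 0' 60; python3 -m creep '0.1 0 0 0 0;0.1 0 0 0 0;0 0 0 0 0;0 0 0 0 0;0 0 0 0 0' 60;python3 -m creep '0.1 0 0 0 0;0.1 0 0 0 0;0 0 0 0 0;0 0 0 0 0;0 0 0 0 0' 60
```

```text
t: 53.8
ee_pos: [441.7, -170.7, 62.3]
tcp_rot: [159.9, 89.8, -8.5]
ft_force: [-1.2, 2.8, 11.8]
width: -0.1
t: 54.22
ee_pos: [442.0, -170.7, 61.8]
tcp_rot: [157.7, 89.7, -10.7]
ft_force: [-3.1, 4.2, 17.3]
width: 0.3
t: 54.63
ee_pos: [442.2, -170.8, 61.6]
tcp_rot: [155.2, 89.6, -13.2]
ft_force: [-7.2, 6.1, 26.7]
width: -0.0
```

```bash
python3 -m creep '-0.3 0 0 0 0;-0.5 0 0 0 0;-3 0 1 0 0;-3 0 3 0 0;-2 0 4 0 0' 60; python3 -m creep '0 0 3 0 0;0 0 0 0 0;0 0 0 0 0;0 0 0 0 0;0 0 0 0 0' 60;python3 - <<'E'
from h import *
go(S0,-84)
s=arm.snapshot("scene")[:,:,::-1].copy();t=arm.snapshot("top")[:,:,::-1].copy()
L=[(seat(circ(29,44)),(255,255,0)),(seat(circ(29,22)),(255,255,0)),(seat(np.array([lidp(0,d,y,4) for d,y in((0,-40),(94,-40),(94,40),(0,40),(0,-40))])),(255,0,255))]
a=crop("scene",245,160,45,40,17,"r1",L,s);crop("top",340,185,50,50,12,"r2",[],t)
cv2.imwrite("pics/r3.png",t)
E
```

```text
t: 55.05
ee_pos: [365.2, -186.1, 143.5]
tcp_rot: [129.5, 90.0, -38.8]
ft_force: [0.1, -1.0, 0.4]
width: -0.3
t: 55.47
ee_pos: [336.0, -191.9, 141.0]
tcp_rot: [-53.6, 89.9, 138.0]
ft_force: [-0.6, -0.2, -0.2]
width: -0.0
t 55.47 tcp [ 336.  -191.9  141. ] head -78.39 F [-0.6 -0.2 -0.2] M [ 0.08 -0.   -0.01] w -0.0 q [-35. -29. 106.   0. 103.  44.]
tool shift cm [  4.08  -0.06 -17.45] roll 5.61
```

View pics/r1.png

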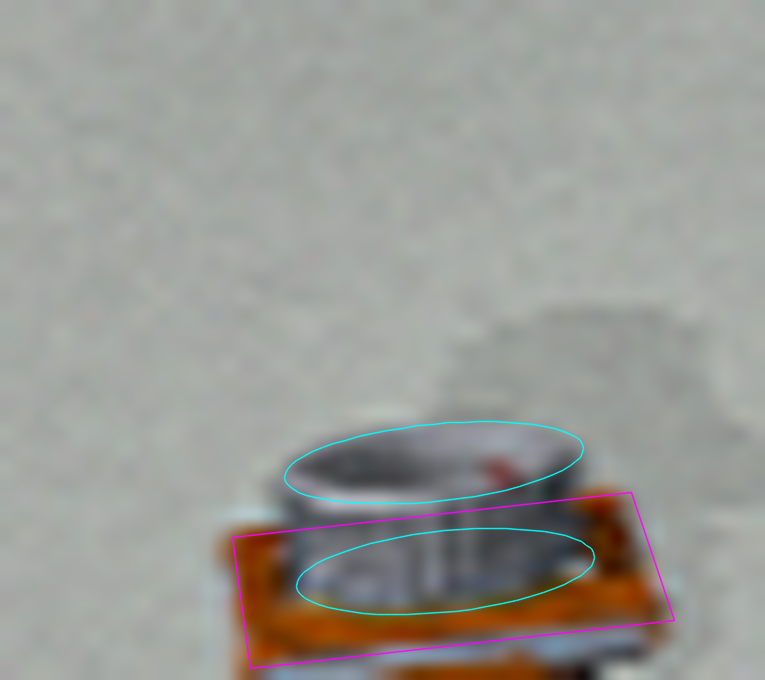

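View pics/r2.png

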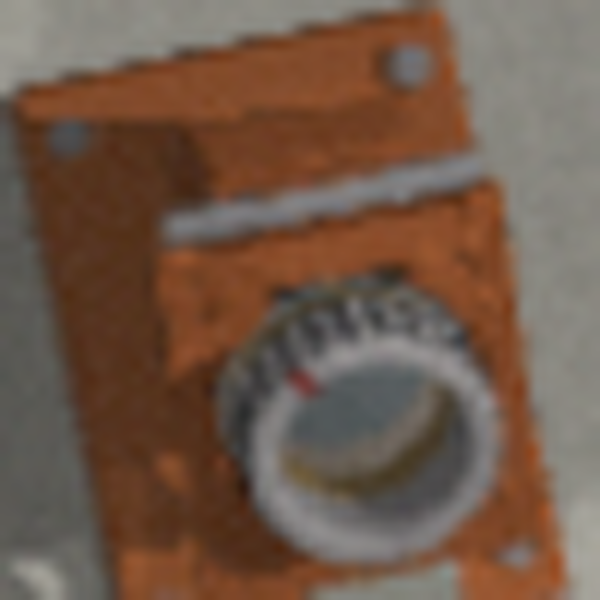

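View pics/r3.png

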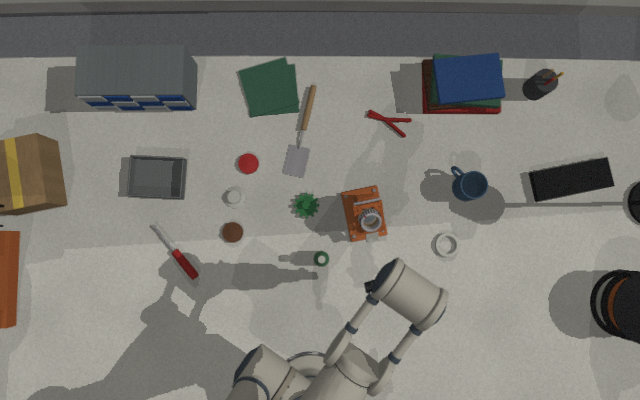

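```bash
python3 -c '
from station import arm
print(arm.job_done())'
```

```text
the job is handed in; nothing more can be done
None
```

I handed the job in at about 55.5 s. The lens is in the cell, the cover is shut and the retaining ring is turned to a hard stop. The report gave no verdict, and one check on the ring angle disagrees with the rest.

**What I did**
- **Fingertip height:** the fingertips turned out to be about 29 mm above the reported TCP. I found this by touching the table, and corrected every later height for it.
- **Cover:** I first pushed it fully open to make room for the gripper.
- **Lens:** I gripped it and lowered it so it pivoted onto the tilted floor. On letting go it sat on the near wall, about 4 mm off and tilted about 9°. I nudged it with the closed fingers and it dropped in. The top picture then showed it flat and centred.
- **Shutting and screwing:** I swung the cover shut and turned the ring clockwise in several strokes. Working the ring lifted the cover by about 0.035 rad, so I pressed it shut again at the tab.

**Last checks**
- **Cover:** it matches the shut outline to about a pixel. Under the final press it stopped about 1 mm higher at the tab than before the ring was screwed down. That fits the ring now pressing on the lens.
- **Ring, for:** it met hard resistance (about 3.6 N m), and its rim is at the fully screwed-down height.
- **Ring, against:** the red mark shows only about 2.3 rad of turn, below the 2.48 rad needed. This fits the stop only if the ring started about 0.3 rad in, which I inferred but could not confirm.
- **Contact force:** I could not measure how hard the ring presses on the lens after I let go of the cover.
- **Other things:** the bystanders looked unmoved in the last top picture, and the robot was clear of everything.

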